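# Clamp blanks in the router jig and start the cycle

### The job

Load every hardwood drawer-pull blank on the bench into the router's clamping jig, one to a lane, lying flat and lengthwise, let go of them, and then screw the jig's black knurled knob clockwise all the way until it stops, so that the jaw pushes the blanks up against the end stop. Only then slide the orange dust cover on the start box fully aside, press the red start button fully in for about half a second, let it come up, and slide the cover fully shut again. Leave the glue bottle, the tape roll and the brush where they are.

Things in the scene. Friction and masses are not known exactly. Their poses are not given: they have to be found in the camera images.
- jig: Fixed clamping jig, 236 mm long (its x) by 204 mm wide (its y). Origin: centre of its underside; z up. Base plate 10 mm thick. Three lanes along x at y = -64, 0, +64 mm, each 41 mm wide between plywood walls that rise to z = 22 mm. A dark steel end stop has its face at x = +106 mm, top z = 36 mm. Jaw bar near the middle, green wedge block with the knob at the -x end.
- jaw: Yellow jaw bar across all lanes, its top at jig z = 34 mm. Origin: bottom middle of its face towards the blanks, at jig x = 0 with the screw loose, x = +15 mm with it tight: that leaves 106 to 91 mm to the end stop for the 90 mm blanks. Only the knob moves it.
- wedge_top (a point): Centre of the top of the green wedge block under the knob: 70 mm along the jig's x (jig x -113 to -43 mm), 80 mm along its y, top at jig z = 40 mm.
- lane1 (a point): Point in the jig's lane at its y = -64 mm: where a blank's centre lies when it rests on the base plate against the end stop (jig x = 61, z = 28 mm). Axes as the jig's. A blank can be set down with its centre 2 to 12 mm to the jig's -x of this point while the screw is open.
- lane2 (a point): The same for the middle lane (jig y = 0).
- lane3 (a point): The same for the lane at jig y = +64 mm.
- knob (a joint): Turn of the black knurled clamping knob, rad: 0 loose, grows turning clockwise seen from above, hard stop at 12.6 (tight; two full turns). Starts at 0 to 2. Friction about 0.05 N m; it stays where it is left. Each rad lowers the knob 0.52 mm and moves the jaw 1.19 mm towards the end stop; turning back reopens it.
- knob_grip (a point): On the knob's vertical axis, at the height to grip, 10 mm below its top and 14 mm above its underside. The knob is a cylinder 36 mm across, 24 mm high, with a white pointer line on top, on a thin spindle. Axis at jig x = -75 mm, y = 0; the point is at jig z = 74 mm when loose, 67.5 mm when tight.
- start_box: Fixed green control box, 100 mm (its x) by 176 mm (its y), 50 mm high. Origin: centre of its underside; z up. The dust cover slides along the box's y.
- cover (a joint): Slide of the orange dust cover, m: 0 shut over the button, grows as it slides along the box's +y, end stop at 0.070 (button fully exposed). About 1.5 N of friction; it stays where it is left.
- cover_tab (a point): Middle of the black upright tab on the cover: tab 34 mm along the box's x, 12 mm thick along the box's y, standing 26 mm high on the cover plate; the point is 9 mm below the tab's top and 17 mm above the plate's upper face. Cover plate 88 mm (x) by 66 mm (y), its upper face 93 mm above the bench.
- start (a joint): Press of the red start button, m: 0 up, 0.006 fully down (about 5 N). Springs back by itself.
- start_top (a point): Centre of the red button's top face, 28 mm in diameter, at box x = 0, y = -40 mm, z = 72 mm; pressed straight down. The cover plate lies above it when shut.
- blank1: Hardwood drawer-pull blank, light wood, 90 mm long (its x) by 36 by 36 mm, 60 to 120 g. Origin: its centre, 18 mm above what it rests on. Absent in some runs.
- blank2: Hardwood drawer-pull blank, medium brown wood, 90 mm long (its x) by 36 by 36 mm, 60 to 120 g. Origin: its centre, 18 mm above what it rests on. Absent in some runs.
- blank3: Hardwood drawer-pull blank, dark wood, 90 mm long (its x) by 36 by 36 mm, 60 to 120 g. Origin: its centre, 18 mm above what it rests on. Absent in some runs.
- glue: White glue bottle with a red cap, 56 mm in diameter, 150 mm high; leave alone. Origin: centre of its underside.
- tape: Roll of blue tape lying flat, 90 mm across, 24 mm high; leave alone. Origin: centre of its underside.
- bench_brush: Small brush lying on the bench along its x; leave alone.
Mind the look-alikes: they are no part of the job. Leave any green or yellow look-alike of the blank1 alone.

How it is judged:
By the outcome, as a careful person would: the job done as asked, in the order asked, and still so for the second after the job is handed in, with the robot touching nothing.
Of blank1, blank2, blank3 only 2 to 3 are there at a start; the rules pass over those that are not, and their reading is None.
At some moment in a run one of blank1, blank2, blank3 may be knocked a few centimetres aside while the robot is not near it.
Once in a run the grip may slacken for a moment while it holds something.
It also fails if it takes over 200 s, if anything falls off the work surface, if the arm or the gripper's body presses on something with over 40 N, if the wrist force passes 120 N, or if a joint passes its speed limit or range.

### The arm

A 6-joint arm with a two-finger parallel gripper is mounted at the origin on the work surface. World frame = base frame: x ahead of the robot, y to its left, z up, the work surface at z = 0. Lengths are in m, angles in degrees, forces in N, time in s.
With the tool pointing down it reaches from about 0.4 to 0.825 m from the base axis. Payload 7 kg.
Tool frame: the origin (TCP) lies at the very end of the fingers, on their centre line; the grasp point (between the pads) lies 19 mm behind it; z points along the fingers, y is the direction in which the jaws open and shut (so a half turn about z gives the same grasp; the last joint's range is limited). The gripper opens to 88 mm and grips with 3 to 60 N. Pads are 19 mm wide; open, the fingers measure 130 mm over their backs; the gripper's body (78 mm by 193 mm) begins 47 mm behind the grasp point.
Start: joints at [81.251, 20.546, 0.682, 0, -70.136, -16.507], TCP at [0.288, 0.61, 0.191] pointing down, gripper open.
Joint ranges: [-176.03, 176.03], [-82.01, 121.73], [-58.28, 71.71], [-173.87, 95.51], [-174.79, -0.11], [-173.66, 173.66]. Speed limits (degrees/s): [136.94, 136.94, 172.46, 180, 180, 180].

### API

Orientations are given as [roll, pitch, yaw] about the fixed x, y, z axes, in that order (R = Rz(yaw) Ry(pitch) Rx(roll)).
In Python, from plant import telemetry, snapshot, calibration, workorder gives the robot as it stands. The module is installed in compiled form; this text tells all that it offers.
- The arm moves only by the tool step_arm, never from a script. Its argument "plan" is text: rows parted by semicolons, each of 7 numbers parted by spaces: the finger opening in cm, from 0 to 8.76, then the shift along the tool's x, y, z in cm, then the turn, a rotation vector about the tool's x, y, z in degrees. A call has 1 to 12 rows; each row shifts and turns the commanded pose from where the row before left it, along the tool's axes as they then stand; what a row does not reach is not made up. A row lasts 1/12 s, in which the tool goes at most 41.7 mm and 7.16 degrees, less where a joint would pass 70% of its speed; a pose out of reach is approached as far as the arm can. A call with a gripper value outside its range is refused whole. The fingers move at their own pace and stop on an object; the grip force is fixed at half the most. Time passes only in rows, so rows that do not move let the fingers close. It gives the time, the measured TCP pose, the force and the opening at its end, in the units of the state.
- telemetry.get_obs(): the state, without advancing time (a new reading comes with each control period).
- snapshot(name): name is "scene" or "top" or "wrist"; returns the picture (384x512x3 uint8, blue, green, red); there is no depth.
- calibration(name): a dict with "K" (3x3 intrinsics, pixels), "k1" (the pictures are not rectified: a ray, as slopes to the right and down, at radius r is drawn at 1 + k1 r^2 times it, then the intrinsics apply), "camera_from_world" (4x4, takes a point from world to camera coordinates). Camera axes: x right, y up, looking along -z (the intrinsics and any distortion apply to the point x, -y, -z); pixel columns grow to the right and rows downward; lengths in m; the calibration is good to about 2 mm. A picture is of the moment at which its call begins: read the wrist's pose just before it. calibration takes no time and is no camera call; for the wrist camera it gives the pose at the moment of the call.
- workorder.close_job(): hands the job in, once; it reports no verdict.
The state is a dict: "clock": time; "joint_pos": joint angles; "qvel": joint speeds; "tau": joint torques, N m; "tool_pos": TCP position; "orientation": TCP orientation; "force": force on the tool from outside, world axes, zero at the start; "moment": the same for the moment, N m; "opening": finger opening in m.
Only numpy, scipy, OpenCV 4.12 (cv2) and the standard library are available. Lean on these libraries where they do the work, as an engineer would, in place of code of your own. Each camera call takes 0.05 s, during which the arm holds its last target.

## Working session

There is one attempt and no reset: what is moved stays moved. The work goes in short steps, Python scripts to look and compute and a tool call to move; the robot and the scene stay as the last step left them, time stands still between calls to the robot, and variables do not carry over. Pictures are saved under pics/ and viewed, and the job is handed in when it is done.

Besides the shell and the picture viewer there is one more tool, called by a JSON object that holds its "fn" and its "kwargs", one argument or row to a line. step_arm: Moves the arm, as the interface text tells. Its arguments: {"type":"object","properties":{"plan":{"type":"string"}},"required":["plan"]}

```bash
ls; mkdir -p pics; python3 - <<'E'
from plant import telemetry, snapshot, calibration
import cv2
print(telemetry.get_obs())
for n in ("scene","top","wrist"):
    c=calibration(n); print(n,c)
    cv2.imwrite(f"pics/{n}0.png",snapshot(n))
E
```

```text
pics
{'clock': 0.0, 'joint_pos': array([ 8.12510532e+01,  2.05904311e+01,  6.33749900e-01, -2.02905969e-02,
       -7.01392399e+01, -1.65071390e+01]), 'qvel': array([ 0.01836852, -0.03615636, -0.01052448, -0.08551883, -0.12697035,
       -0.07784727]), 'tau': array([ 1.88911377e-03, -5.82719994e+01,  2.93042582e+01,  6.99693426e+00,
        6.73938019e-03, -1.76447916e-04]), 'tool_pos': array([0.28778652, 0.60994343, 0.19043339]), 'orientation': array([ 1.79902612e+02, -8.96875623e-03, -2.52629875e+01]), 'force': array([-0.08238022,  0.59251721, -0.07364578]), 'moment': array([ 0.04818606, -0.01172601, -0.01195561]), 'opening': 0.08738653269558506}
scene {'K': array([[456.98005971,   0.        , 257.7647663 ],
       [  0.        , 456.98005971, 199.72483973],
       [  0.        ,   0.        ,   1.        ]]), 'k1': -0.17513059388970667, 'camera_from_world': array([[-0.02164038,  0.99975418,  0.00482519,  0.04663668],
       [-0.80830308, -0.0203362 ,  0.58841531,  0.36738438],
       [ 0.58836879,  0.00883331,  0.80854446, -1.58195745],
       [ 0.        ,  0.        ,  0.       
[... 336 characters left out ...]
25, -0.51953971],
       [-0.09963115, -0.01207656,  0.99495115, -1.43509046],
       [ 0.        ,  0.        ,  0.        ,  1.        ]])}
wrist {'K': array([[268.88336697,   0.        , 256.69606777],
       [  0.        , 268.88336697, 191.11426734],
       [  0.        ,   0.        ,   1.        ]]), 'k1': -0.007726110296217326, 'camera_from_world': array([[-4.26440894e-01, -9.04515428e-01,  6.64407200e-05,
         6.74873883e-01],
       [ 8.73723454e-01, -4.11942777e-01, -2.58670589e-01,
         3.17218265e-02],
       [ 2.33998908e-01, -1.10249666e-01,  9.65965591e-01,
        -3.87975627e-01],
       [ 0.00000000e+00,  0.00000000e+00,  0.00000000e+00,
         1.00000000e+00]])}
```

View pics/scene0.png

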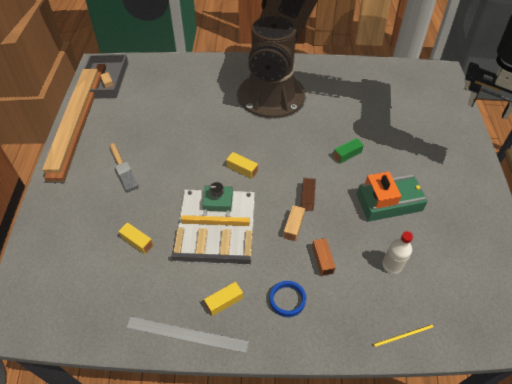

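View pics/top0.png

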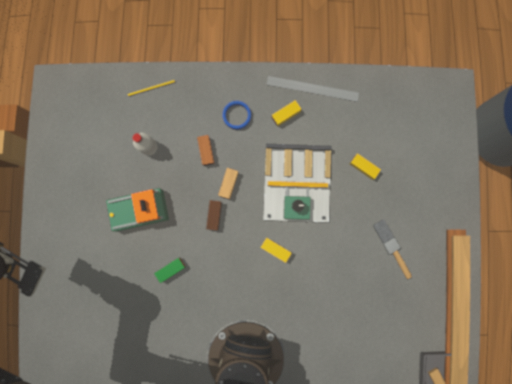

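View pics/wrist0.png

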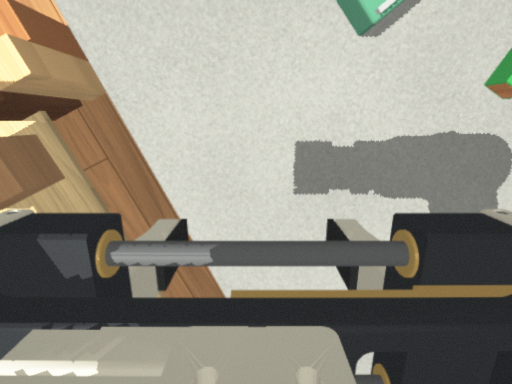

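```bash
cat > h.py <<'E'
from plant import telemetry, snapshot, calibration
import cv2, numpy as np
np.set_printoptions(precision=4,suppress=True)
def cast(cal,uv,z):
    uv=np.array(uv,float).reshape(-1,1,2)
    n=cv2.undistortPoints(uv,cal['K'],np.array([cal['k1'],0,0,0.]))[:,0]
    T=cal['camera_from_world'];R=T[:3,:3];c=-R.T@T[:3,3]
    d=np.c_[n[:,0],-n[:,1],-np.ones(len(n))]@R
    return c+d*((z-c[2])/d[:,2])[:,None]
def proj(cal,P):
    P=np.array(P,float).reshape(-1,3);T=cal['camera_from_world']
    q=P@T[:3,:3].T+T[:3,3]; x=q[:,0]/-q[:,2];y=-q[:,1]/-q[:,2]
    f=1+cal['k1']*(x*x+y*y);K=cal['K']
    return np.c_[K[0,0]*x*f+K[0,2],K[1,1]*y*f+K[1,2]]
def two(c1,u1,c2,u2):
    A=[];b=[]
    for c,u in((c1,u1),(c2,u2)):
        p0=cast(c,u,0)[0];p1=cast(c,u,.3)[0];d=(p1-p0)/np.linalg.norm(p1-p0)
        M=np.eye(3)-np.outer(d,d);A.append(M);b.append(M@p0)
    return np.linalg.lstsq(np.vstack(A),np.hstack(b),rcond=None)[0]
def zoom(img,u,v,w,h,s):
    return cv2.resize(img[v:v+h,u:u+w],None,fx=s,fy=s,interpolation=cv2.INTER_CUBIC)
E
python3 - <<'E'
from h import *
t=cv2.imread('pics/top0.png')
cv2.imwrite('pics/z1.png',zoom(t,185,120,160,120,5))
cv2.imwrite('pics/z2.png',zoom(t,95,125,90,110,5))
c=calibration('top')
print(cast(c,[[229,183],[206,151],[214,215]],.036))
print(cast(c,[[267,150],[331,150],[264,220],[330,221]],.01))
print(cast(c,[[145,206]],.093), cast(c,[[297,185]],.02))
E
```

```text
[[0.5436 0.0573 0.036 ]
 [0.6425 0.1313 0.036 ]
 [0.4444 0.101  0.036 ]]
[[ 0.6531 -0.0579  0.01  ]
 [ 0.6566 -0.26    0.01  ]
 [ 0.4328 -0.052   0.01  ]
 [ 0.4328 -0.2571  0.01  ]]
[[0.4644 0.3017 0.093 ]] [[ 0.5425 -0.1526  0.02  ]]
```

View pics/z1.png

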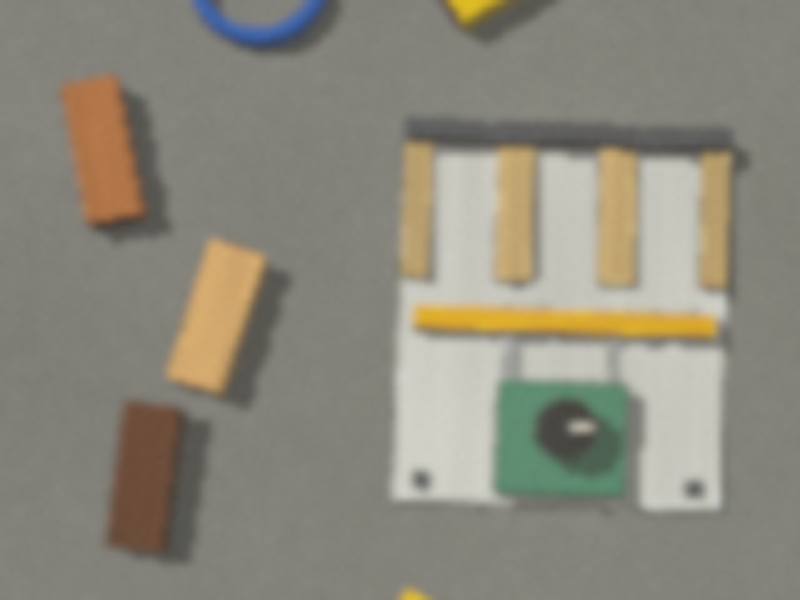

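View pics/z2.png

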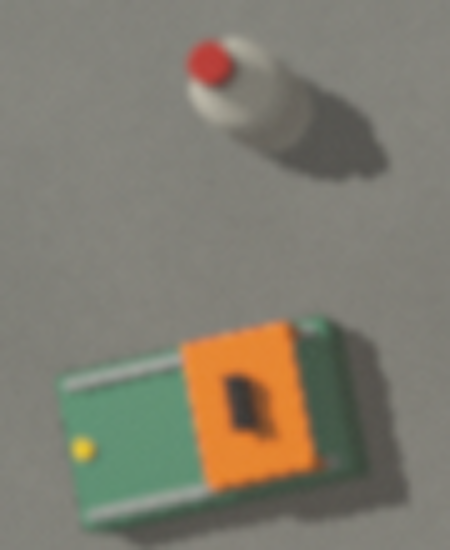

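{"fn": "step_arm", "kwargs": {
  "plan": "8.7 0 0 -2.75 0 0 0;8.7 0 0 -2.75 0 0 -6;8.7 0 0 -2.75 0 0 -6;8.7 0 0 -2.75 0 0 -6;8.7 0 0 0 0 0 -6"
}}

```text
clock: 0.57
tool_pos: [0.2892, 0.6123, 0.3079]
orientation: [-179.6, -0.2, -0.9]
force: [-0.3, -0.2, 1.0]
opening: 0.0871
```

```bash
cat >> h.py <<'E'
from scipy.spatial.transform import Rotation as Ro
def st():
    o=telemetry.get_obs();R=Ro.from_euler('xyz',o['orientation'],degrees=True).as_matrix()
    return o,np.array(o['tool_pos']),R
def info():
    o,p,R=st();print('t %.2f'%o['clock'],'tcp',p,'rpy',o['orientation'],'j',np.round(o['joint_pos'],1),'F',o['force'],'op %.4f'%o['opening'])
def go(goal,yaw=None):
    """print tool-frame shift(cm) and rot about tool z (deg, half-turn folded if fold)"""
    o,p,R=st();d=(np.array(goal)-p)@R*100
    n=max(1,int(np.ceil(np.linalg.norm(d)/4.1)));print('shift cm',np.round(d,2),'rows',n,'per row',np.round(d/n,2))
    if yaw is not None:
        Rg=Ro.from_euler('xyz',[180,0,yaw],degrees=True).as_matrix()
        rv=Ro.from_matrix(R.T@Rg).as_rotvec(degrees=True);print('rotvec',np.round(rv,2))
E
python3 - <<'E'
from h import *
info(); go([.5,-.12,.3],-2)
o,p,R=st();c=calibration('wrist');T=c['camera_from_world'];cp=-T[:3,:3].T@T[:3,3]
print('cam in tool',(cp-p)@R, 'axes',T[:3,:3]@R)
E
```

```text
t 0.57 tcp [0.2892 0.6123 0.3079] rpy [-179.552    -0.193    -0.9439] j [ 81.3  17.9  11.6   0.1 -83.3   7.8] F [-0.3097 -0.225   0.9693] op 0.0871
shift cm [22.28 72.87  0.3 ] rows 19 per row [1.17 3.84 0.02]
rotvec [-0.45 -0.19  1.06]
cam in tool [ 0.0696 -0.0002 -0.1924] axes [[ 0.0003  1.      0.0009]
 [ 0.9661 -0.0005  0.2583]
 [ 0.2583  0.0008 -0.9661]]
```

{"fn": "step_arm", "kwargs": {
  "plan": "8.7 .9 3.75 0 0 0 0;8.7 .9 3.75 0 0 0 0;8.7 .9 3.75 0 0 0 0;8.7 .9 3.75 0 0 0 0;8.7 .9 3.75 0 0 0 0;8.7 .9 3.75 0 0 0 0;8.7 .9 3.75 0 0 0 0;8.7 .9 3.75 0 0 0 0;8.7 .9 3.75 0 0 0 0;8.7 .9 3.75 0 0 0 0"
}}

```text
clock: 1.4
tool_pos: [0.3695, 0.2316, 0.3014]
orientation: [-180.0, -0.0, -1.2]
force: [1.2, 0.3, 0.2]
opening: 0.0872
```

{"fn": "step_arm", "kwargs": {
  "plan": "8.7 .9 3.75 0 0 0 0;8.7 .9 3.75 0 0 0 0;8.7 .9 3.75 0 0 0 0;8.7 .9 3.75 0 0 0 0;8.7 .9 3.75 0 0 0 0;8.7 .9 3.75 0 0 0 0;8.7 .9 3.75 0 0 0 0;8.7 .9 3.75 0 0 0 0;8.7 0 0 0 0 0 0;8.7 0 0 0 0 0 0"
}}

```text
clock: 2.23
tool_pos: [0.4348, -0.0701, 0.3009]
orientation: [180.0, 0.1, -1.6]
force: [0.3, 0.4, 0.3]
opening: 0.0871
```

```bash
python3 - <<'E'
from h import *
import pickle
info()
c=calibration('wrist');im=snapshot('wrist');cv2.imwrite('pics/w1.png',im);pickle.dump(c,open('w1.pkl','wb'))
cv2.imwrite('pics/w1z.png',cv2.resize(im,(800,600),interpolation=cv2.INTER_CUBIC))
E
```

```text
t 2.23 tcp [ 0.4348 -0.0701  0.3009] rpy [179.9885   0.0627  -1.5554] j [ 16.6  -5.6 -16.   -0.  -79.7  71.8] F [0.3208 0.3515 0.3039] op 0.0871
```

View pics/w1z.png

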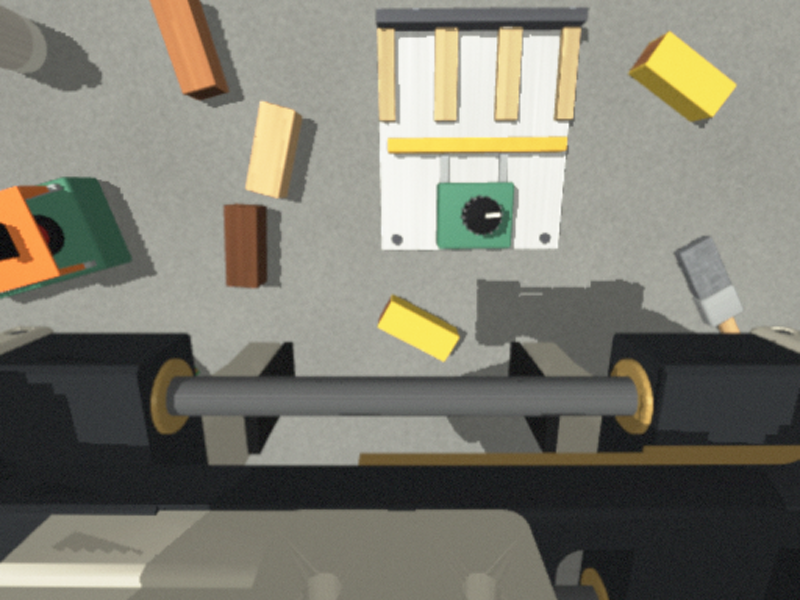

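```bash
python3 - <<'E'
from h import *
im=cv2.imread('pics/w1.png')
cv2.imwrite('pics/w1a.png',zoom(im,232,0,150,100,5))
cv2.imwrite('pics/w1b.png',zoom(im,232,80,150,90,5))
E
```

```text
(no output)
```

View pics/w1a.png

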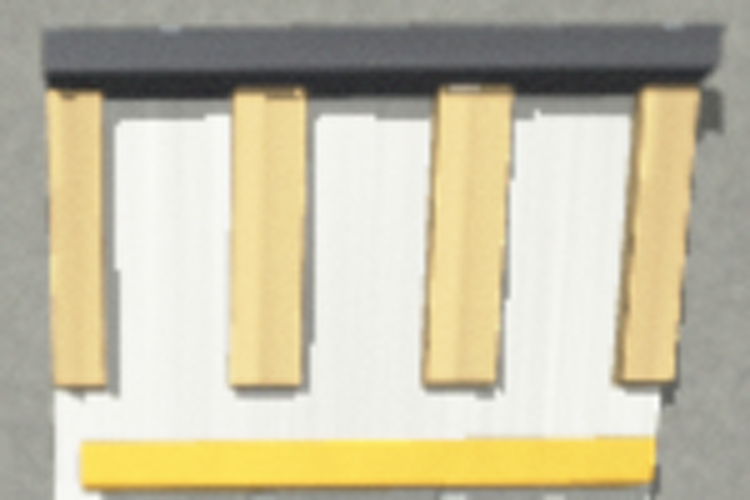

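View pics/w1b.png

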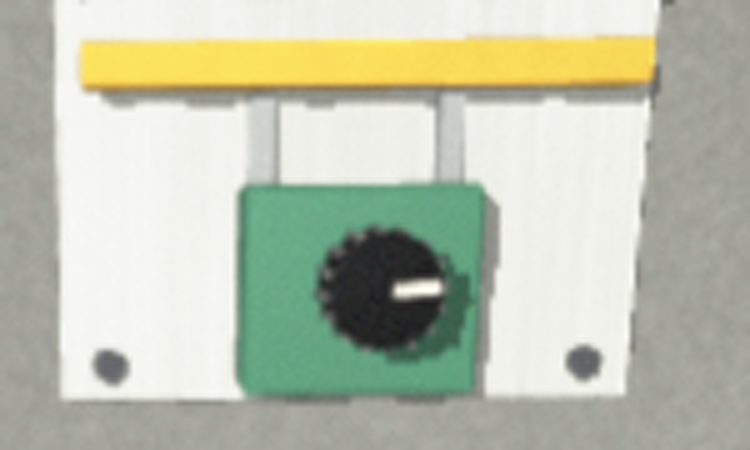

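```bash
cat > jig.py <<'E'
from h import *
import pickle,sys
c=pickle.load(open('w1.pkl','rb'));im=cv2.imread('pics/w1.png')
S=6;b=cv2.resize(im,None,fx=S,fy=S,interpolation=cv2.INTER_CUBIC)
hsv=cv2.cvtColor(b,cv2.COLOR_BGR2HSV)
wood=((hsv[...,0]>12)&(hsv[...,0]<26)&(hsv[...,1]>70)).astype(np.uint8)
def px(u): return (np.array(u,float)+.5)/S-.5
segs=[]
for k,(a,d) in enumerate([(240,262-9),(275,295),(312,336),(350,373)]):
    pts=[]; lp=[]
    for v in np.arange(24,72,1.0):
        row=wood[int((v+.5)*S),a*S:(d+ (9 if k==0 else 0))*S]
        ix=np.flatnonzero(row)
        if len(ix)<20: continue
        pts.append([px(a*S+ix[-1]+.5),v]); lp.append([px(a*S+ix[0]-.5),v])
    P=cast(c,pts,.022);L=cast(c,lp,.022)
    m=np.polyfit(P[:,0],P[:,1],1);ml=np.polyfit(L[:,0],L[:,1],1)
    print(k,'R slope deg %.2f y@.6 %.4f res %.4f'%(np.degrees(np.arctan(m[0])),np.polyval(m,.6),np.std(P[:,1]-np.polyval(m,P[:,0]))),'L slope %.2f y@.6 %.4f'%(np.degrees(np.arctan(ml[0])),np.polyval(ml,.6)), 'x range',P[:,0].min(),P[:,0].max())
# green wedge
g=((hsv[...,0]>65)&(hsv[...,0]<90)&(hsv[...,1]>60)).astype(np.uint8)
g[:, :260*S]=0
cs,_=cv2.findContours(g,0,2);cc=max(cs,key=cv2.contourArea);r=cv2.minAreaRect(cc);q=px(cv2.boxPoints(r));
W=cast(c,q,.04);print('wedge',W.round(4).tolist(),'ctr',W.mean(0))
y=((hsv[...,0]>20)&(hsv[...,0]<32)&(hsv[...,1]>130)).astype(np.uint8);y[:82*S]=0;y[100*S:]=0;y[:,:240*S]=0;y[:,370*S:]=0
cs,_=cv2.findContours(y,0,2);cc=max(cs,key=cv2.contourArea);q=px(cv2.boxPoints(cv2.minAreaRect(cc)));W=cast(c,q,.034);print('jaw',W.round(4).tolist(),'ctr',W.mean(0))
E
python3 jig.py; python3 - <<'E'
from h import *
import pickle
c=pickle.load(open('w1.pkl','rb'))
# manual: end stop front top edge; knob centre
print(cast(c,[[232+(48-2)/5,(68-2)/5],[232+(700-2)/5,(68-2)/5]],.036))
print('knob',cast(c,[[232+(380-2)/5,80+(288-2)/5]],.083))
E
```

```text
0 R slope deg -1.06 y@.6 -0.0669 res 0.0001 L slope -1.24 y@.6 -0.0503 x range 0.5800502933233056 0.648034701814484
1 R slope deg -1.04 y@.6 -0.1306 res 0.0002 L slope -0.75 y@.6 -0.1082 x range 0.5783619440508314 0.6463453020983421
2 R slope deg -0.93 y@.6 -0.1943 res 0.0002 L slope -0.96 y@.6 -0.1705 x range 0.5767254022701235 0.6447450021166413
3 R slope deg -1.06 y@.6 -0.2524 res 0.0002 L slope -1.07 y@.6 -0.2331 x range 0.5752916185008756 0.6433351409142637
wedge [[0.5076, -0.1085, 0.04], [0.5056, -0.1881, 0.04], [0.4364, -0.191, 0.04], [0.4386, -0.1081, 0.04]] ctr [ 0.4721 -0.1489  0.04  ]
jaw [[0.5527, -0.0591, 0.034], [0.549, -0.2422, 0.034], [0.5352, -0.2433, 0.034], [0.5389, -0.0587, 0.034]] ctr [ 0.544  -0.1508  0.034 ]
[[ 0.6587 -0.0524  0.036 ]
 [ 0.6537 -0.248   0.036 ]]
knob [[ 0.4762 -0.1471  0.083 ]]
```

```bash
python3 - <<'E'
from h import *
im=cv2.imread('pics/w1.png')
cv2.imwrite('pics/w1c.png',zoom(im,85,0,130,100,6))
cv2.imwrite('pics/w1d.png',zoom(im,120,110,90,90,6))
E
```

```text
(no output)
```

View pics/w1c.png

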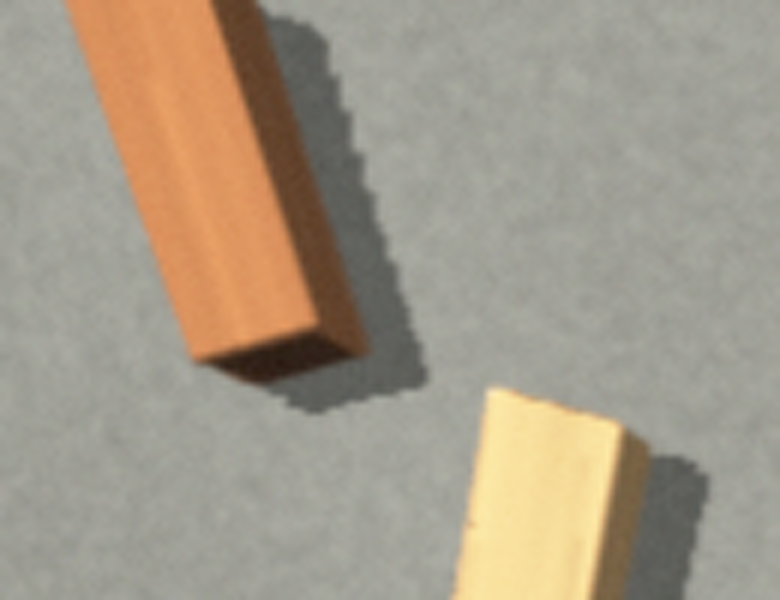

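View pics/w1d.png

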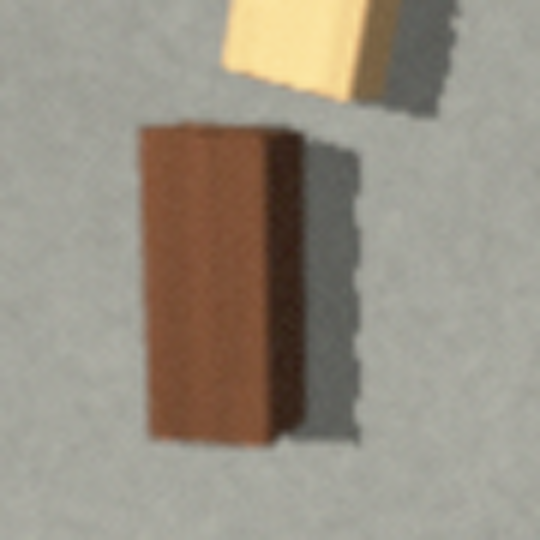

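```bash
cat >> h.py <<'E'
def blank(c,q,z=.036):
    """q: TL,TR,BR,BL of the top face"""
    P=cast(c,q,z)[:,:2]; far=(P[0]+P[1])/2;near=(P[2]+P[3])/2;d=far-near
    print('ctr',P.mean(0),'len %.4f w %.4f %.4f'%(np.hypot(*d),np.hypot(*(P[0]-P[1])),np.hypot(*(P[2]-P[3]))),'yaw %.2f'%np.degrees(np.arctan2(d[1],d[0])), 'sides',np.degrees(np.arctan2(*(P[0]-P[3])[::-1])),np.degrees(np.arctan2(*(P[1]-P[2])[::-1])))
E
python3 - <<'E'
from h import *
import pickle
c=pickle.load(open('w1.pkl','rb'))
f=lambda o,p:np.array(o)+np.array(p)/6-.42
a=(85,0);b=(120,110)
blank(c,[f(a,(490,388)),f(a,(620,425)),f(b,(352,100)),f(b,(225,68))])
blank(c,[f(b,(140,128)),f(b,(268,128)),f(b,(272,440)),f(b,(150,438))])
E
```

```text
ctr [0.5439 0.0635] len 0.0886 w 0.0346 0.0354 yaw -15.94 sides -16.18945304793771 -15.695994802943314
ctr [0.446  0.1051] len 0.0888 w 0.0356 0.0356 yaw -5.87 sides -5.883736364528628 -5.85325333818528
```

```bash
python3 - <<'E'
from h import *
go([.544,.0635,.08],-15.9)
E
```

```text
shift cm [ 10.59 -13.5   22.09] rows 7 per row [ 1.51 -1.93  3.16]
rotvec [ 0.    0.04 14.47]
```

{"fn": "step_arm", "kwargs": {
  "plan": "6.5 1.76 -2.25 3 0 0 0;6.5 1.76 -2.25 3 0 0 0;6.5 1.76 -2.25 3 0 0 0;6.5 1.76 -2.25 3 0 0 0;6.5 1.76 -2.25 3 0 0 0;6.5 1.79 -2.25 3 0 0 0;6.5 0 0 2 0 0 7;6.5 0 0 2 0 0 7;6.5 0 0 0 0 0 .5;6.5 0 0 0 0 0 0"
}}

```text
clock: 3.12
tool_pos: [0.5431, 0.0658, 0.0809]
orientation: [179.9, 0.1, -15.4]
force: [-0.2, 0.1, 0.6]
opening: 0.065
```

```bash
python3 - <<'E'
from h import *
info();go([.544,.0635,.016],-15.9)
im=snapshot('wrist');cv2.imwrite('pics/w2.png',im)
E
```

```text
t 3.12 tcp [0.5431 0.0658 0.0809] rpy [179.9003   0.0994 -15.4467] j [ 27.4  14.4 -23.9   0.  -51.8  47.1] F [-0.1775  0.0547  0.5817] op 0.0650
shift cm [0.16 0.19 6.49] rows 2 per row [0.08 0.09 3.24]
rotvec [0.1  0.1  0.45]
```

View pics/w2.png

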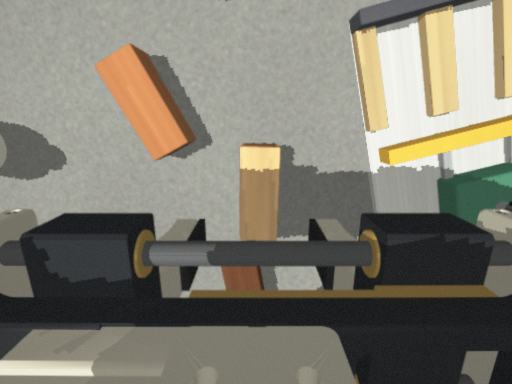

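{"fn": "step_arm", "kwargs": {
  "plan": "6.5 0 0 2.1 0 0 0;6.5 0 0 2.1 0 0 0;6.5 0 0 1.6 0 0 0;6.5 0 0 0.6 0 0 0;6.5 0 0 0 0 0 0;6.5 0 0 0 0 0 0;2.5 0 0 0 0 0 0;2.5 0 0 0 0 0 0;2.5 0 0 0 0 0 0;2.5 0 0 0 0 0 0;2.5 0 0 0 0 0 0;2.5 0 0 0 0 0 0"
}}

```text
clock: 4.17
tool_pos: [0.5441, 0.0647, 0.0175]
orientation: [-180.0, -0.0, -15.8]
force: [-0.2, 0.2, 0.2]
opening: 0.0305
```

```bash
python3 - <<'E'
from h import *
info()
E
```

```text
t 4.17 tcp [0.5441 0.0647 0.0175] rpy [-179.9925   -0.0098  -15.7526] j [ 27.3  18.9 -27.8   0.  -43.3  47. ] F [-0.2085  0.2277  0.2117] op 0.0305
```

```bash
python3 - <<'E'
from h import *
im=snapshot('wrist');cv2.imwrite('pics/w3.png',im)
cv2.imwrite('pics/s3.png',snapshot('scene'));info()
E
```

```text
t 4.27 tcp [0.544  0.0647 0.0174] rpy [179.9999   0.0004 -15.7551] j [ 27.3  18.9 -27.8  -0.  -43.3  47. ] F [ 0.1148 -0.3101  0.1184] op 0.0260
```

View pics/w3.png

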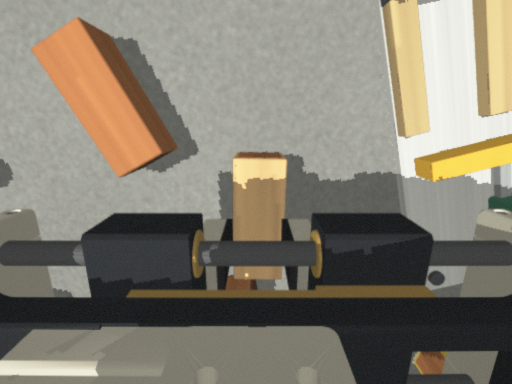

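View pics/s3.png

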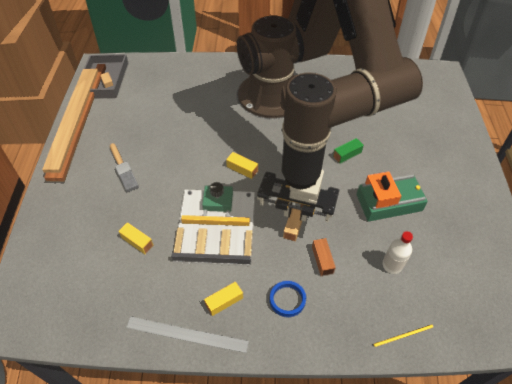

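```bash
python3 - <<'E'
from h import *
c=calibration('wrist');o,p,R=st()
im=cv2.imread('pics/w3.png');cv2.imwrite('pics/w3z.png',zoom(im,190,130,140,180,4)[:600])
cz=np.array([.544,.0635]);a=np.radians(-15.9);ex=np.array([np.cos(a),np.sin(a)]);ey=np.array([-ex[1],ex[0]])
for sx,sy in((1,1),(1,-1),(-1,-1),(-1,1)):
    P=np.r_[cz+ex*.045*sx+ey*.018*sy,.036];print(proj(c,P))
for yy in (-.018,.018,.013,-.013): print('tip',proj(c,p+R@np.array([0,yy,0])), proj(c,p+R@np.array([.0095,yy,-.019])))
E
```

```text
[[231.4135 157.8185]]
[[286.9873 157.9892]]
[[283.043  280.2199]]
[[234.056  280.0627]]
tip [[233.4309 214.1041]] [[230.7568 210.4557]]
tip [[280.9139 214.1399]] [[283.6388 210.4948]]
tip [[274.3185 214.1356]] [[276.2935 210.4901]]
tip [[240.0242 214.1097]] [[238.0995 210.4618]]
```

View pics/w3z.png

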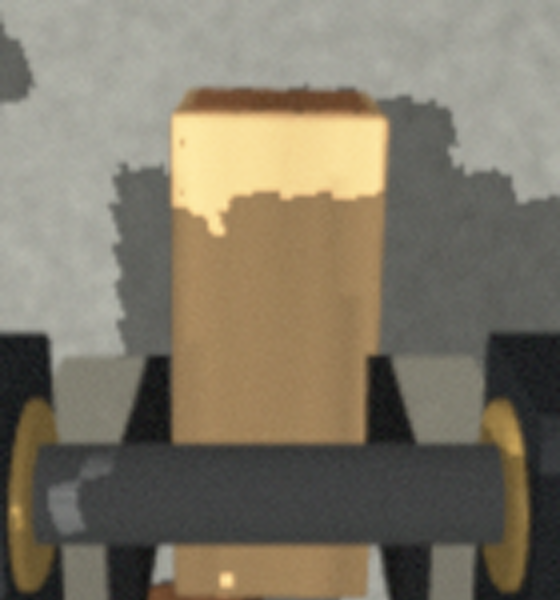

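{"fn": "step_arm", "kwargs": {
  "plan": "2.5 0 0 0 0 0 0;2.5 0 0 0 0 0 0;2.5 0 0 0 0 0 0"
}}

```text
clock: 4.52
tool_pos: [0.5439, 0.0647, 0.0173]
orientation: [180.0, 0.0, -15.8]
force: [-0.3, -0.0, 0.6]
opening: 0.0252
```

```bash
python3 - <<'E'
from h import *
info()
im=snapshot('wrist');cv2.imwrite('pics/w4.png',im);
E
```

```text
t 4.52 tcp [0.5439 0.0647 0.0173] rpy [179.9939   0.009  -15.7587] j [ 27.3  18.9 -27.8  -0.  -43.3  47. ] F [-0.3003 -0.0477  0.6078] op 0.0252
```

View pics/w4.png

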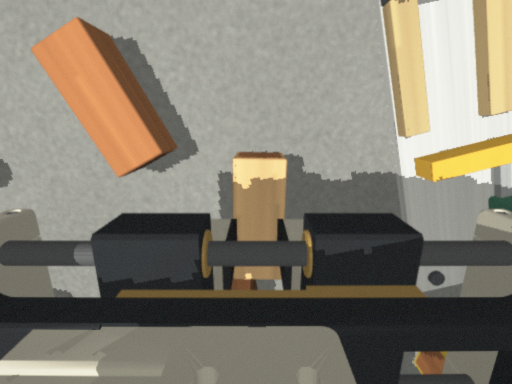

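```bash
python3 - <<'E'
from h import *
c=calibration('scene');o,p,R=st()
im=snapshot('scene')
for P in (p,p+R@[0,0,-.1],[.544,.0635,.036]): print(proj(c,P))
cv2.imwrite('pics/s4.png',zoom(im,250,160,100,90,6))
E
```

```text
[[294.2115 222.9346]]
[[296.9396 201.5305]]
[[294.2503 219.1451]]
```

View pics/s4.png

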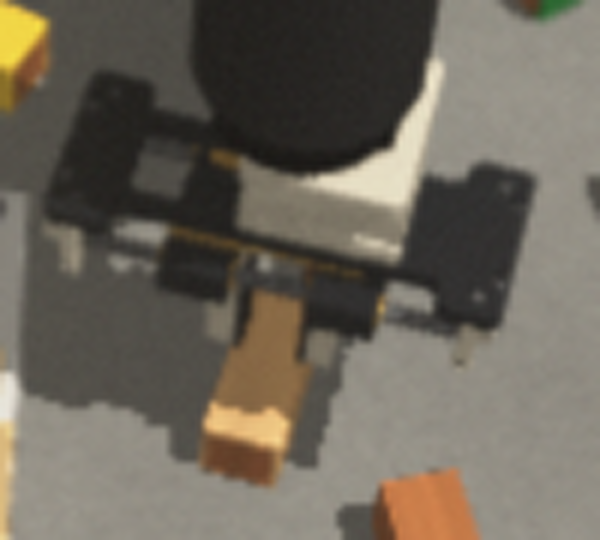

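{"fn": "step_arm", "kwargs": {
  "plan": "0 0 0 0 0 0 0;0 0 0 0 0 0 0;0 0 0 0 0 0 0;0 0 0 0 0 0 0;0 0 0 0 0 0 0"
}}

```text
clock: 5.03
tool_pos: [0.544, 0.0647, 0.0174]
orientation: [-180.0, -0.0, -15.8]
force: [0.1, 1.0, -0.1]
opening: 0.0013
```

```bash
python3 - <<'E'
from h import *
info()
im=snapshot('wrist');cv2.imwrite('pics/w5.png',im);
E
```

```text
t 5.03 tcp [0.544  0.0647 0.0174] rpy [-179.9998   -0.0006  -15.752 ] j [ 27.3  18.9 -27.8   0.  -43.3  47. ] F [ 0.1137  0.9869 -0.1079] op 0.0013
```

View pics/w5.png

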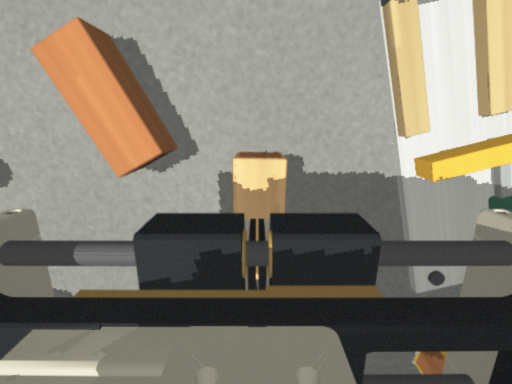

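```bash
python3 - <<'E'
from h import *
c=calibration('wrist');o,p,R=st()
im=cv2.imread('pics/w5.png')
cv2.imwrite('pics/w5z.png',zoom(im,200,140,110,90,6))
for x in (0,.0095,.012):
  for z in (0,-.01,-.019,-.03,-.04,-.05): print(x,z,proj(c,p+R@np.array([x,0.0,z])))
E
```

```text
0 0 [[257.1656 214.1205]]
0 -0.01 [[257.172  218.8458]]
0 -0.019 [[257.1784 223.519 ]]
0 -0.03 [[257.187  229.8612]]
0 -0.04 [[257.1958 236.3338]]
0 -0.05 [[257.2058 243.609 ]]
0.0095 0 [[257.176  202.1485]]
0.0095 -0.01 [[257.183  206.3318]]
0.0095 -0.019 [[257.19   210.4741]]
0.0095 -0.03 [[257.1995 216.1041]]
0.0095 -0.04 [[257.2092 221.8598]]
0.0095 -0.05 [[257.2202 228.3412]]
0.012 0 [[257.1788 198.949 ]]
0.012 -0.01 [[257.186  202.9848]]
0.012 -0.019 [[257.1932 206.9824]]
0.012 -0.03 [[257.2029 212.4178]]
0.012 -0.04 [[257.2128 217.9771]]
0.012 -0.05 [[257.224  224.2405]]
```

View pics/w5z.png

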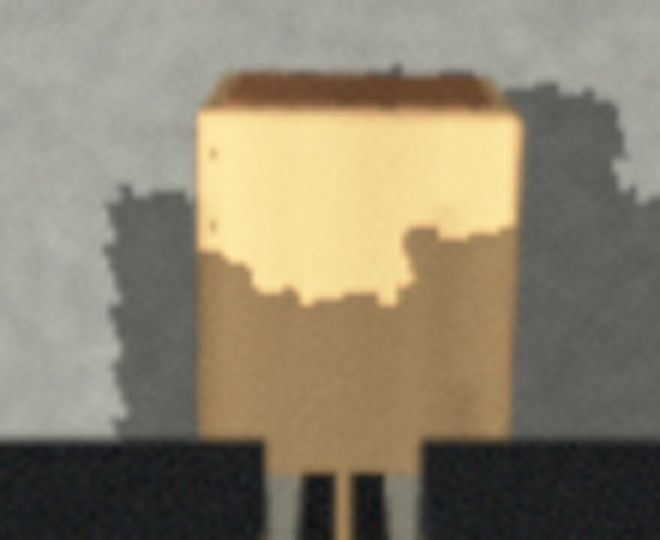

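{"fn": "step_arm", "kwargs": {
  "plan": "6.5 0 0 0 0 0 0;6.5 0 0 0 0 0 0;6.5 0 0 0 0 0 0;6.5 0 0 0 0 0 0;6.5 0 0 0 0 0 0;6.5 0 0 0 0 0 0;6.5 0 0 0 0 0 0;6.5 0 0 0 0 0 0;6.5 0 0 0 0 0 0;6.5 0 0 0 0 0 0"
}}

```text
clock: 5.92
tool_pos: [0.544, 0.0647, 0.0173]
orientation: [180.0, 0.0, -15.8]
force: [0.4, 0.5, -0.8]
opening: 0.0613
```

{"fn": "step_arm", "kwargs": {
  "plan": "6.5 0 0 .4 0 0 0;6.5 0 0 .4 0 0 0;6.5 0 0 0 0 0 0;6.5 0 0 0 0 0 0"
}}

```text
clock: 6.25
tool_pos: [0.5437, 0.0645, 0.0089]
orientation: [180.0, 0.0, -15.8]
force: [0.0, -0.3, 0.2]
opening: 0.0646
```

```bash
python3 - <<'E'
from h import *
info()
im=snapshot('wrist');cv2.imwrite('pics/w6.png',im);
E
```

```text
t 6.25 tcp [0.5437 0.0645 0.0089] rpy [179.9614   0.0421 -15.7567] j [ 27.3  19.6 -28.2  -0.  -42.3  47. ] F [ 0.0205 -0.2562  0.1837] op 0.0646
```

View pics/w6.png

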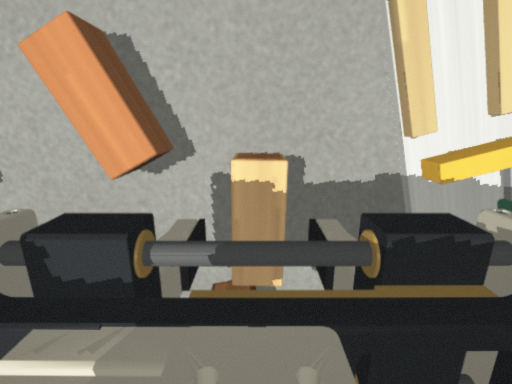

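{"fn": "step_arm", "kwargs": {
  "plan": "6.5 0 0 .3 0 0 0;6.5 0 0 .3 0 0 0;6.5 0 0 0 0 0 0;6.5 0 0 0 0 0 0"
}}

```text
clock: 6.63
tool_pos: [0.5438, 0.0646, 0.0031]
orientation: [180.0, 0.0, -15.8]
force: [0.3, 0.2, -0.4]
opening: 0.0649
```

{"fn": "step_arm", "kwargs": {
  "plan": "6.5 0 0 .2 0 0 0;6.5 0 0 .2 0 0 0;6.5 0 0 0 0 0 0;6.5 0 0 0 0 0 0"
}}

```text
clock: 6.97
tool_pos: [0.5439, 0.0646, -0.0008]
orientation: [180.0, 0.0, -15.8]
force: [0.3, 0.8, 0.0]
opening: 0.0649
```

{"fn": "step_arm", "kwargs": {
  "plan": "6.5 0 0 .25 0 0 0;6.5 0 0 .25 0 0 0;6.5 0 0 0 0 0 0;6.5 0 0 0 0 0 0"
}}

```text
clock: 7.3
tool_pos: [0.5438, 0.0646, -0.0059]
orientation: [180.0, 0.0, -15.8]
force: [-0.0, 0.1, 0.6]
opening: 0.065
```

{"fn": "step_arm", "kwargs": {
  "plan": "6.5 0 0 .25 0 0 0;6.5 0 0 .25 0 0 0;6.5 0 0 0 0 0 0;6.5 0 0 0 0 0 0"
}}

```text
clock: 7.63
tool_pos: [0.5438, 0.0646, -0.0109]
orientation: [180.0, 0.0, -15.8]
force: [0.8, 0.3, 0.5]
opening: 0.0649
```

```bash
python3 - <<'E'
from h import *
info()
im=snapshot('wrist');cv2.imwrite('pics/w7.png',im);im=snapshot('scene')
cv2.imwrite('pics/s7.png',zoom(im,250,160,100,90,6))
E
```

```text
t 7.63 tcp [ 0.5438  0.0646 -0.0109] rpy [179.9804   0.0223 -15.7568] j [ 27.3  21.2 -29.2  -0.  -39.6  47. ] F [0.7682 0.2817 0.5334] op 0.0649
```

View pics/s7.png

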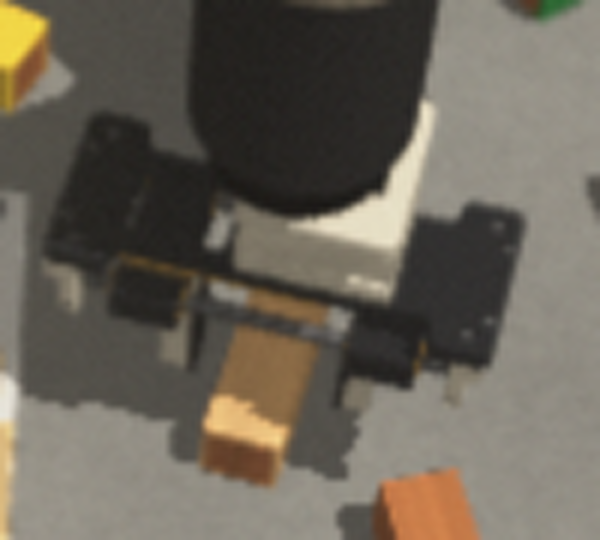

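View pics/w7.png

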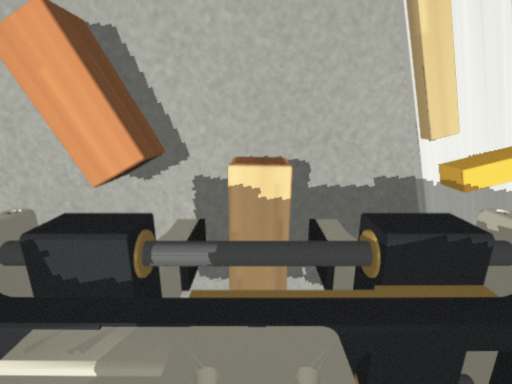

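```bash
python3 - <<'E'
from h import *
cw=calibration('wrist');cs=calibration('scene');o,p,R=st()
im=cv2.imread('pics/w7.png');cv2.imwrite('pics/w7z.png',zoom(im,130,195,120,100,6))
for uw in ((180,219),(175,219),(190,219)):
    P=two(cw,[uw],cs,[(310.5,227)]);print(P,(P-p)@R, proj(cs,P))
E
```

```text
[0.5682 0.1057 0.0343] [ 0.0121 -0.046  -0.0449] [[310.1577 227.316 ]]
[0.5709 0.1056 0.0396] [ 0.0148 -0.0467 -0.0502] [[310.3719 227.1243]]
[0.5622 0.1057 0.0231] [ 0.0064 -0.0443 -0.0337] [[309.648  227.7018]]
```

View pics/w7z.png

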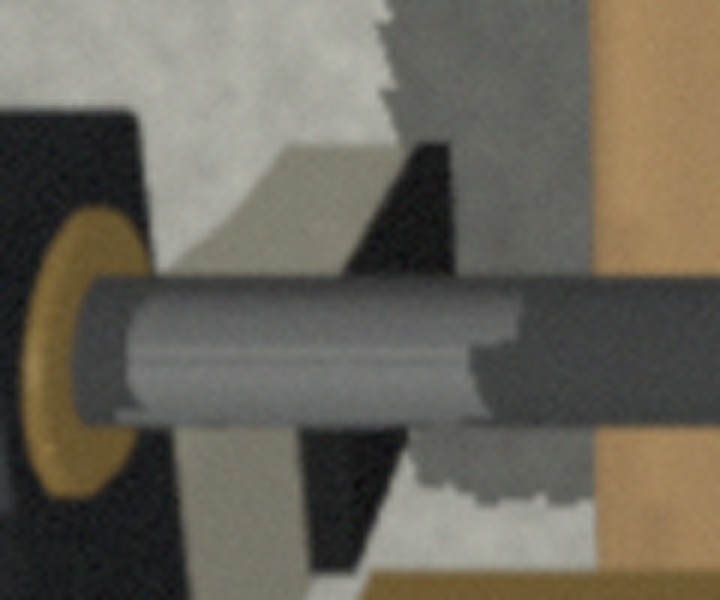

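{"fn": "step_arm", "kwargs": {
  "plan": "6.5 0 0 .25 0 0 0;6.5 0 0 .25 0 0 0;6.5 0 0 .25 0 0 0;6.5 0 0 0 0 0 0;6.5 0 0 0 0 0 0"
}}

```text
clock: 8.15
tool_pos: [0.5438, 0.0646, -0.0184]
orientation: [180.0, 0.0, -15.8]
force: [0.8, 0.1, 0.1]
opening: 0.065
```

{"fn": "step_arm", "kwargs": {
  "plan": "3 0 0 0 0 0 0;3 0 0 0 0 0 0;3 0 0 0 0 0 0;3 0 0 0 0 0 0;3 0 0 0 0 0 0;3 0 0 0 0 0 0"
}}

```text
clock: 8.65
tool_pos: [0.544, 0.0647, -0.0181]
orientation: [180.0, -0.0, -15.8]
force: [0.2, -0.7, 0.3]
opening: 0.0355
```

{"fn": "step_arm", "kwargs": {
  "plan": "3 0 0 -2 0 0 0;3 0 0 -3 0 0 0;3 0 0 -3 0 0 0;3 0 0 0 0 0 0"
}}

```text
clock: 8.98
tool_pos: [0.5476, 0.0659, 0.0675]
orientation: [-179.7, -0.4, -15.7]
force: [1.7, -0.5, -0.5]
opening: 0.0356
```

```bash
python3 - <<'E'
from h import *
info();go([.6062,-.0875,.065],-1.1)
E
```

```text
t 8.98 tcp [0.5476 0.0659 0.0675] rpy [-179.7362   -0.4089  -15.6811] j [ 27.3  15.3 -24.8   0.1 -49.4  47. ] F [ 1.739  -0.4649 -0.5152] op 0.0356
shift cm [ 9.79 13.19  0.26] rows 5 per row [1.96 2.64 0.05]
rotvec [ -0.21  -0.44 -14.58]
```

{"fn": "step_arm", "kwargs": {
  "plan": "3 2.5 3.24 0 0 0 0;3 2.5 3.24 0 0 0 0;3 2.5 3.24 0 0 0 0;3 2.6 3.24 0 0 0 0;3 0 0 0 0 0 -7;3 0 0 0 0 0 -7;3 0 0 0 0 0 -.7;3 0 0 0 0 0 0;3 0 0 0 0 0 0;3 0 0 0 0 0 0"
}}

```text
clock: 9.82
tool_pos: [0.606, -0.0868, 0.0619]
orientation: [-180.0, -0.0, -1.2]
force: [-0.3, -0.4, -0.7]
opening: 0.0355
```

```bash
python3 - <<'E'
from h import *
info();go([.6062,-.0875,.02],-1.1)
im=snapshot('wrist');cv2.imwrite('pics/w8.png',im)
E
```

```text
t 9.82 tcp [ 0.606  -0.0868  0.0619] rpy [-179.996    -0.0075   -1.1616] j [ 10.1  21.  -16.9  -0.  -52.   78.7] F [-0.3414 -0.3525 -0.657 ] op 0.0355
shift cm [0.02 0.06 4.19] rows 2 per row [0.01 0.03 2.1 ]
rotvec [-0.   -0.01 -0.06]
```

View pics/w8.png

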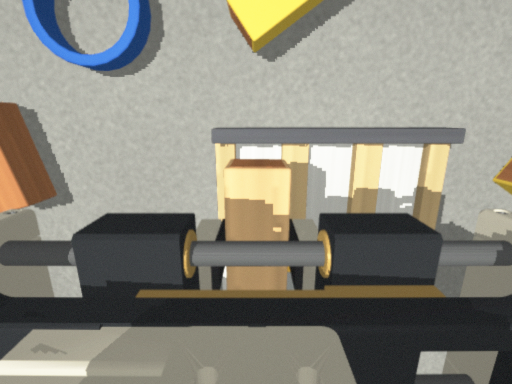

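```bash
python3 - <<'E'
from h import *
c=calibration('wrist');im=cv2.imread('pics/w8.png')
S=6;b=cv2.resize(im,None,fx=S,fy=S,interpolation=cv2.INTER_CUBIC);hsv=cv2.cvtColor(b,cv2.COLOR_BGR2HSV)
cv2.imwrite('pics/w8z.png',zoom(im,205,120,130,100,6))
E
```

```text
(no output)
```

View pics/w8z.png

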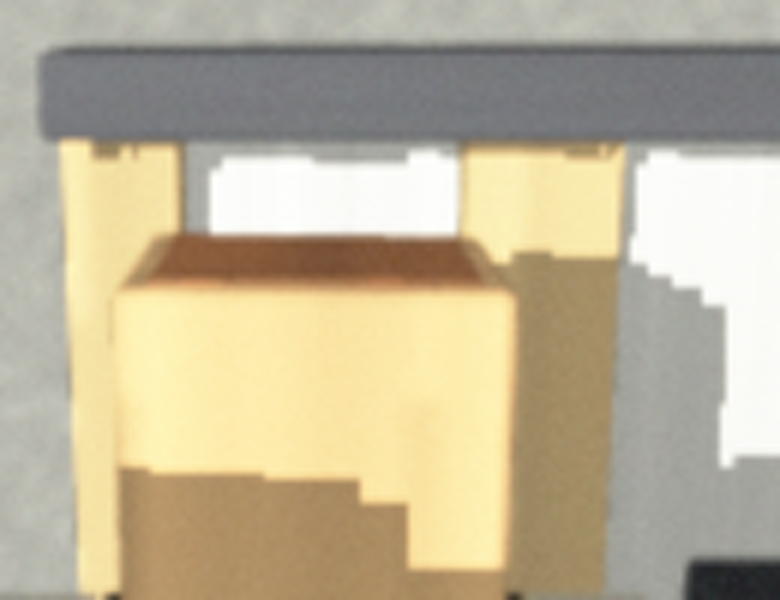

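```bash
python3 - <<'E'
from h import *
c=calibration('wrist')
f=lambda x,y:[205+x/6-.42,120+y/6-.42]
P=cast(c,[f(183,200),f(462,200),f(625,160),f(606,580)],.022);print(P); print('base left of wall2',cast(c,[f(462,200)],.01))
print('lane3 y at x=.606:',P[0,1]-.0205+.0192*(P[0,0]-.606), P[2,1]+.0435+.0192*(P[2,0]-.606),P[3,1]+.0435+.0192*(P[3,0]-.606))
q=cast(c,[f(112,290),f(513,290)],.0819+.0); 
# blank top z: tip z + (36-16.5)mm
o,p,R=st();zt=p[2]+.0346+.0195;q=cast(c,[f(112,290),f(513,290)],zt);print('blank far edge',q,q.mean(0))
print('stop',cast(c,[f(300,133)],.036))
E
```

```text
[[ 0.6479 -0.0686  0.022 ]
 [ 0.6472 -0.1087  0.022 ]
 [ 0.6524 -0.132   0.022 ]
 [ 0.5888 -0.131   0.022 ]]
base left of wall2 [[ 0.6457 -0.1098  0.01  ]]
lane3 y at x=.606: -0.08833542803782075 -0.08757458905117325 -0.0878354699242655
blank far edge [[ 0.6515 -0.07    0.1161]
 [ 0.6508 -0.1048  0.1161]] [ 0.6511 -0.0874  0.1161]
stop [[ 0.6582 -0.0858  0.036 ]]
```

{"fn": "step_arm", "kwargs": {
  "plan": "3 0 .06 2 0 0 0;3 0 0 2 0 0 0;3 0 0 1 0 0 0;3 0 0 .5 0 0 0;3 0 0 .5 0 0 0;3 0 0 .3 0 0 0;3 0 0 .3 0 0 0;3 0 0 0 0 0 0;3 0 0 0 0 0 0;3 0 0 0 0 0 0"
}}

```text
clock: 10.7
tool_pos: [0.6064, -0.088, -0.0036]
orientation: [-180.0, -0.1, -1.1]
force: [-0.0, -0.3, -1.9]
opening: 0.036
```

```bash
python3 - <<'E'
from h import *
info()
im=snapshot('wrist');cv2.imwrite('pics/w9.png',im)
E
```

```text
t 10.70 tcp [ 0.6064 -0.088  -0.0036] rpy [-179.9956   -0.0507   -1.054 ] j [ 10.   25.4 -20.4   0.  -44.1  79. ] F [-0.0476 -0.3263 -1.8697] op 0.0360
```

View pics/w9.png

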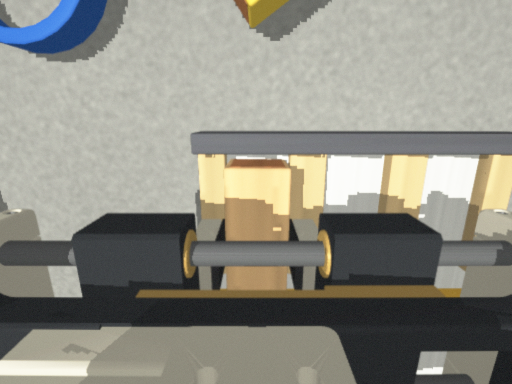

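{"fn": "step_arm", "kwargs": {
  "plan": "3 0 0 .2 0 0 0;3 0 0 .2 0 0 0;3 0 0 0 0 0 0;3 0 0 0 0 0 0"
}}

```text
clock: 11.08
tool_pos: [0.6063, -0.088, -0.0081]
orientation: [180.0, -0.0, -1.1]
force: [0.2, 0.1, 0.8]
opening: 0.0357
```

Release with a small opening, then lift.

{"fn": "step_arm", "kwargs": {
  "plan": "4.3 0 0 0 0 0 0;4.3 0 0 0 0 0 0;4.3 0 0 0 0 0 0;4.3 0 0 0 0 0 0;4.3 0 0 -1 0 0 0;4.3 0 0 -2 0 0 0;4.3 0 0 -4 0 0 0;4.3 0 0 -4 0 0 0;4.3 0 0 -4 0 0 0;4.3 0 0 -4 0 0 0"
}}

```text
clock: 11.92
tool_pos: [0.6055, -0.0882, 0.1848]
orientation: [180.0, -0.0, -1.1]
force: [1.1, 0.4, 0.1]
opening: 0.0429
```

```bash
python3 - <<'E'
from h import *
info()
im=snapshot('wrist');cv2.imwrite('pics/w10.png',im);cv2.imwrite('pics/t10.png',snapshot('top'))
go([.44,.05,.25],-1.1)
E
```

```text
t 11.92 tcp [ 0.6055 -0.0882  0.1848] rpy [179.997   -0.0337  -1.0501] j [ 10.   14.9  -8.3   0.  -66.8  79. ] F [1.109  0.432  0.0769] op 0.0429
shift cm [-17.18 -13.54  -6.14] rows 6 per row [-2.86 -2.26 -1.02]
rotvec [-0.   -0.76  0.1 ]
```

View pics/w10.png

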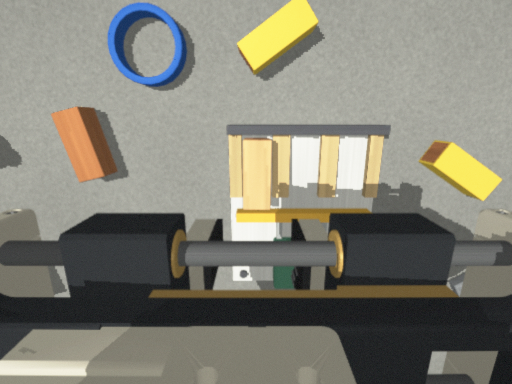

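```bash
python3 - <<'E'
from h import *
im=cv2.imread('pics/w10.png');cv2.imwrite('pics/w10z.png',zoom(im,40,95,90,95,6))
E
```

```text
(no output)
```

View pics/w10z.png

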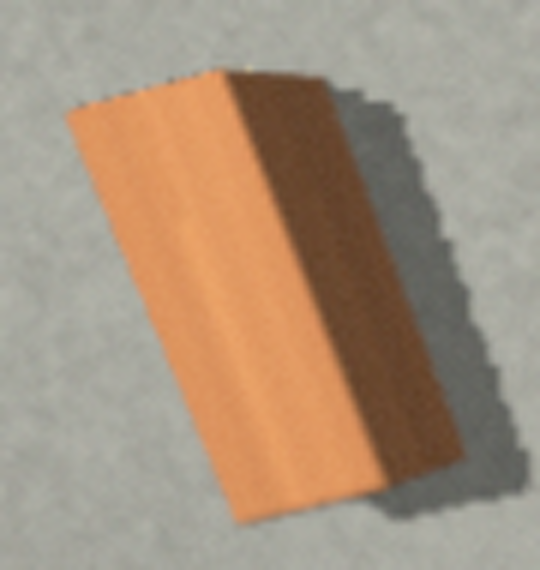

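```bash
python3 - <<'E'
from h import *
c=calibration('wrist');info()
f=lambda x,y:[40+x/6-.42,95+y/6-.42]
blank(c,[f(68,118),f(225,70),f(386,487),f(238,522)])
go([.64,.128,.08],14)
E
```

```text
t 12.02 tcp [ 0.6102 -0.0884  0.1909] rpy [-179.9974   -0.7618   -0.9971] j [ 10.   14.6  -7.9   0.2 -66.8  79. ] F [-0.0028  0.7062 -0.1118] op 0.0433
ctr [0.6534 0.1411] len 0.0897 w 0.0359 0.0350 yaw 12.99 sides 13.263781834208372 12.713556690883475
shift cm [  2.46 -21.68  11.13] rows 6 per row [ 0.41 -3.61  1.85]
rotvec [  0.1   -0.76 -15.  ]
```

{"fn": "step_arm", "kwargs": {
  "plan": "6.5 .6 -3.73 1.5 0 0 -2;6.5 .5 -3.75 1.5 0 0 -2;6.5 .4 -3.76 1.5 0 0 -2;6.5 .3 -3.77 1.5 0 0 -2;6.5 .2 -3.78 1.5 0 0 -3;6.5 .1 -3.8 1.5 0 0 -3;6.5 0 0 0 0 0 0;6.5 0 0 0 0 0 0;6.5 0 0 0 0 0 0"
}}

```text
clock: 12.77
tool_pos: [0.6108, 0.1379, 0.0923]
orientation: [180.0, -0.0, 13.0]
force: [0.2, -0.3, 1.1]
opening: 0.0649
```

```bash
python3 - <<'E'
from h import *
info();im=snapshot('wrist');cv2.imwrite('pics/w11.png',im);info()
cv2.imwrite('pics/w11z.png',zoom(im,200,110,120,100,6))
E
```

```text
t 12.77 tcp [0.6108 0.1379 0.0923] rpy [179.9876  -0.0104  12.9836] j [ 30.6  20.4 -13.2   0.  -56.3  72.4] F [ 0.1896 -0.3068  1.1459] op 0.0649
t 12.82 tcp [0.6111 0.1373 0.0926] rpy [179.9989  -0.0459  12.9157] j [ 30.5  20.4 -13.2   0.  -56.3  72.4] F [-0.2833 -0.4066 -0.2924] op 0.0653
```

View pics/w11.png

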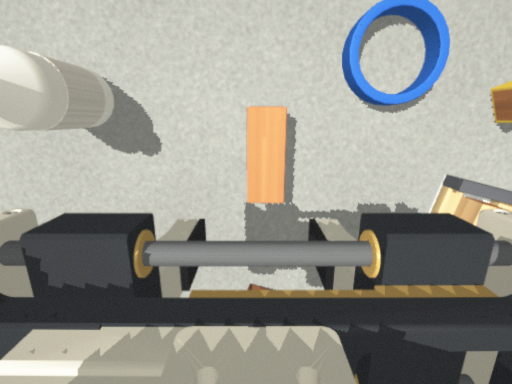

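View pics/w11z.png

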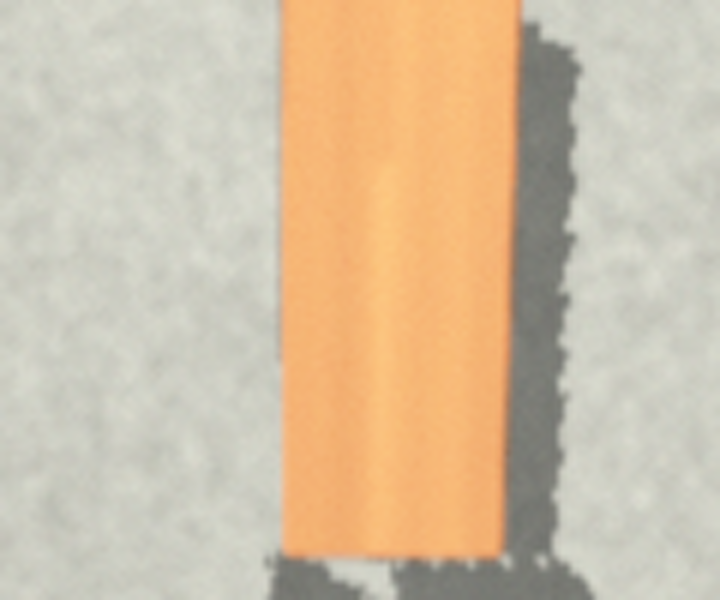

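```bash
python3 - <<'E'
from h import *
c=calibration('wrist')
blank(c,[(246.7,106),(286.5,106),(283.8,202.3),(246.8,202.3)])
go([.6535,.140,-.0185],12.9)
E
```

```text
ctr [0.6485 0.1374] len 0.0891 w 0.0352 0.0359 yaw 12.67 sides 12.457116802939387 12.878060843237629
shift cm [ 4.19  0.68 11.11] rows 3 per row [1.4  0.23 3.7 ]
rotvec [ 0.   -0.05  0.02]
```

{"fn": "step_arm", "kwargs": {
  "plan": "6.5 1.85 .4 0 0 0 0;6.5 1.8 .42 1 0 0 0;6.5 0 0 3 0 0 0;6.5 0 0 3 0 0 0;6.5 0 0 2 0 0 0;6.5 0 0 1 0 0 0;6.5 0 0 .55 0 0 0;6.5 0 0 .5 0 0 0;6.5 0 0 0 0 0 0;6.5 0 0 0 0 0 0"
}}

```text
clock: 13.65
tool_pos: [0.649, 0.1379, -0.0173]
orientation: [-180.0, -0.1, 12.9]
force: [0.2, -0.3, 0.7]
opening: 0.0651
```

{"fn": "step_arm", "kwargs": {
  "plan": "3 0 0 0 0 0 0;3 0 0 0 0 0 0;3 0 0 0 0 0 0;3 0 0 0 0 0 0;3 0 0 0 0 0 0;3 0 0 0 0 0 0;3 0 0 0 0 0 0"
}}

```text
clock: 14.23
tool_pos: [0.6482, 0.1379, -0.0184]
orientation: [180.0, -0.0, 13.0]
force: [-0.7, 0.5, 1.9]
opening: 0.0358
```

```bash
python3 - <<'E'
from h import *
info();im=snapshot('wrist');cv2.imwrite('pics/w12.png',im)
E
```

```text
t 14.23 tcp [ 0.6482  0.1379 -0.0184] rpy [179.9992  -0.0131  12.9532] j [ 28.8  30.2 -14.1   0.  -45.7  74.1] F [-0.7435  0.5467  1.9295] op 0.0358
```

View pics/w12.png

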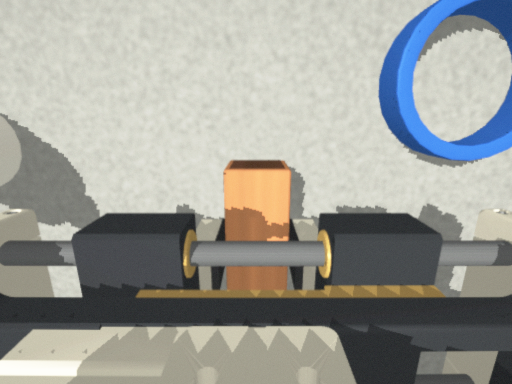

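{"fn": "step_arm", "kwargs": {
  "plan": "3 0 0 -2 0 0 0;3 0 0 -3.5 0 0 0;3 0 0 -4 0 0 0;3 -1.33 3.4 0 0 0 0;3 -1.33 3.4 0 0 0 0;3 -1.33 3.4 0 0 0 0;3 -1.33 3.4 0 0 0 0;3 -1.33 3.4 0 0 0 0;3 -1.33 3.4 0 0 0 0;3 -1.33 3.4 0 0 0 0;3 -1.36 3.4 0 0 0 0"
}}

```text
clock: 15.2
tool_pos: [0.6044, -0.1527, 0.0762]
orientation: [-180.0, 0.0, 13.0]
force: [1.4, -0.8, -1.0]
opening: 0.0355
```

{"fn": "step_arm", "kwargs": {
  "plan": "3 0 0 0 0 0 7;3 0 0 0 0 0 7;3 0 0 0 0 0 0;3 0 0 0 0 0 0;3 0 0 0 0 0 0"
}}

```text
clock: 15.62
tool_pos: [0.605, -0.1508, 0.0762]
orientation: [-180.0, 0.0, -0.8]
force: [0.7, 0.6, -0.2]
opening: 0.0358
```

```bash
python3 - <<'E'
from h import *
info();go([.605,-.1514,-.008],-1.1);im=snapshot('wrist');cv2.imwrite('pics/w13.png',im)
E
```

```text
t 15.62 tcp [ 0.605  -0.1508  0.0762] rpy [-179.9981    0.0135   -0.8021] j [  3.9  21.1 -14.6  -0.  -54.3  85.3] F [ 0.7401  0.6356 -0.2129] op 0.0358
shift cm [-0.    0.06  8.42] rows 3 per row [-0.    0.02  2.81]
rotvec [-0.    0.01  0.3 ]
```

View pics/w13.png

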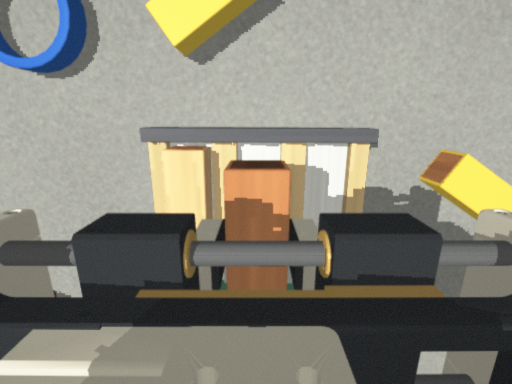

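Well aligned. Lower to just above, check, then set down.

{"fn": "step_arm", "kwargs": {
  "plan": "3 0 .06 3 0 0 .3;3 0 0 2.5 0 0 0;3 0 0 1 0 0 0;3 0 0 .5 0 0 0;3 0 0 .4 0 0 0;3 0 0 .3 0 0 0;3 0 0 .3 0 0 0;3 0 0 0 0 0 0;3 0 0 0 0 0 0;3 0 0 0 0 0 0"
}}

```text
clock: 16.5
tool_pos: [0.6055, -0.1518, -0.0029]
orientation: [180.0, -0.1, -1.3]
force: [-0.1, 0.4, 0.7]
opening: 0.0363
```

```bash
python3 - <<'E'
from h import *
info();im=snapshot('wrist');cv2.imwrite('pics/w14.png',im)
E
```

```text
t 16.50 tcp [ 0.6055 -0.1518 -0.0029] rpy [179.9997  -0.0627  -1.3456] j [  3.8  26.2 -18.8   0.  -44.9  84.8] F [-0.0632  0.4181  0.6864] op 0.0363
```

View pics/w14.png

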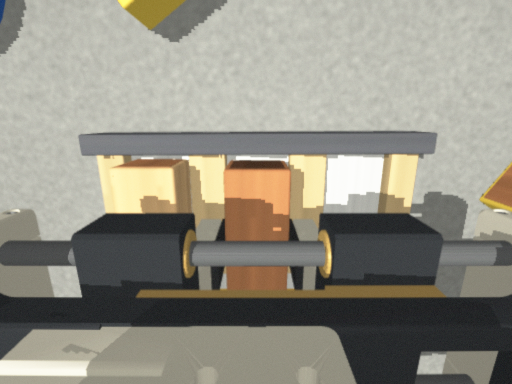

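{"fn": "step_arm", "kwargs": {
  "plan": "3 0 0 .2 0 0 0;3 0 0 .2 0 0 0;3 0 0 .1 0 0 0;3 0 0 0 0 0 0;3 0 0 0 0 0 0"
}}

```text
clock: 16.97
tool_pos: [0.6051, -0.1518, -0.0084]
orientation: [180.0, -0.0, -1.3]
force: [-1.5, 0.7, 4.3]
opening: 0.0355
```

{"fn": "step_arm", "kwargs": {
  "plan": "4.3 0 0 0 0 0 0;4.3 0 0 0 0 0 0;4.3 0 0 0 0 0 0;4.3 0 0 0 0 0 0;4.3 0 0 -1 0 0 0;4.3 0 0 -2 0 0 0;4.3 0 0 -4 0 0 0;4.3 0 0 -4 0 0 0;4.3 0 0 -4 0 0 0;4.3 0 0 0 0 0 0"
}}

```text
clock: 17.8
tool_pos: [0.61, -0.1526, 0.1516]
orientation: [179.9, -0.8, -1.3]
force: [1.4, 0.2, 0.7]
opening: 0.0432
```

```bash
python3 - <<'E'
from h import *
info();cv2.imwrite('pics/w15.png',snapshot('wrist'))
t=snapshot('top');cv2.imwrite('pics/t15.png',zoom(t,185,120,160,120,5));go([.36,.09,.22],-1.1)
E
```

```text
t 17.80 tcp [ 0.61   -0.1526  0.1516] rpy [179.9011  -0.7865  -1.267 ] j [  3.8  17.3  -9.5   0.2 -62.4  84.8] F [1.4121 0.2277 0.749 ] op 0.0432
shift cm [-25.17 -23.59  -7.65] rows 9 per row [-2.8  -2.62 -0.85]
rotvec [-0.02 -0.31 -0.25]
```

View pics/t15.png

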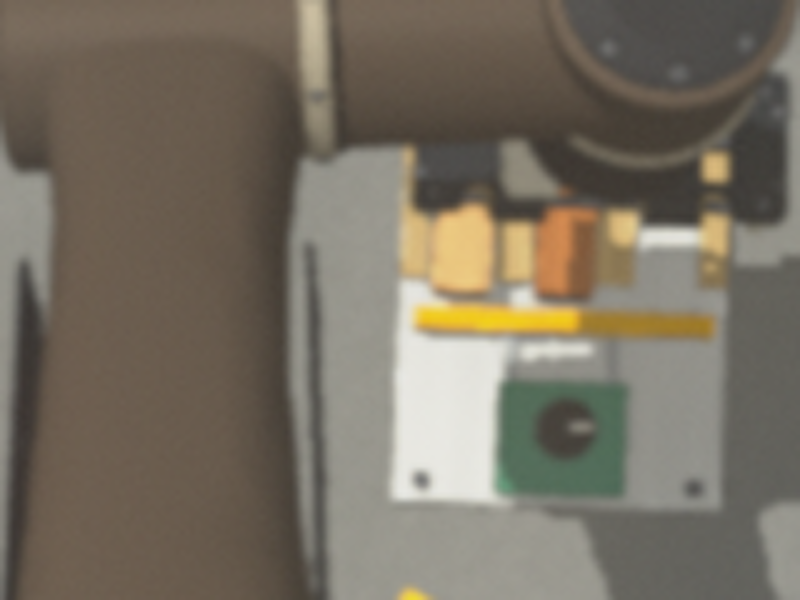

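View pics/w15.png

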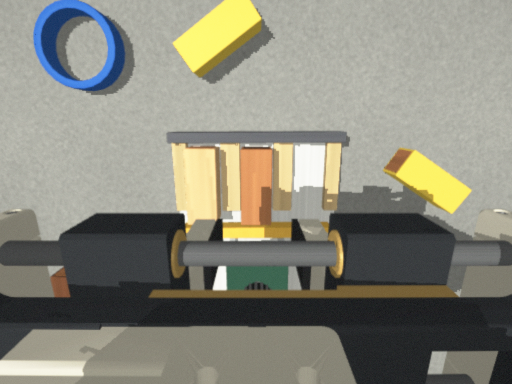

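{"fn": "step_arm", "kwargs": {
  "plan": "6.5 -2.12 -2.81 0 0 0 0;6.5 -2.12 -2.81 0 0 0 0;6.5 -2.12 -2.81 0 0 0 0;6.5 -2.12 -2.81 .5 0 0 0;6.5 -2.12 -2.81 .5 0 0 0;6.5 -2.12 -2.81 1 0 0 0;6.5 -2.12 -2.81 1 0 0 0;6.5 -2.12 -2.81 1 0 0 0;6.5 -2.12 -2.84 .2 0 0 0;6.5 0 0 0 0 0 4.6;6.5 0 0 0 0 0 0;6.5 0 0 0 0 0 0"
}}

```text
clock: 18.9
tool_pos: [0.4199, 0.1059, 0.0991]
orientation: [180.0, 0.0, -5.8]
force: [0.2, -0.7, -0.6]
opening: 0.0651
```

```bash
python3 - <<'E'
from h import *
info();im=snapshot('wrist');cv2.imwrite('pics/w16.png',im)
cv2.imwrite('pics/w16z.png',zoom(im,190,120,140,100,5))
E
```

```text
t 18.90 tcp [0.4199 0.1059 0.0991] rpy [179.9641   0.0355  -5.7708] j [ 40.4   2.4 -36.   -0.  -51.7  43.8] F [ 0.1572 -0.6671 -0.6438] op 0.0651
```

View pics/w16.png

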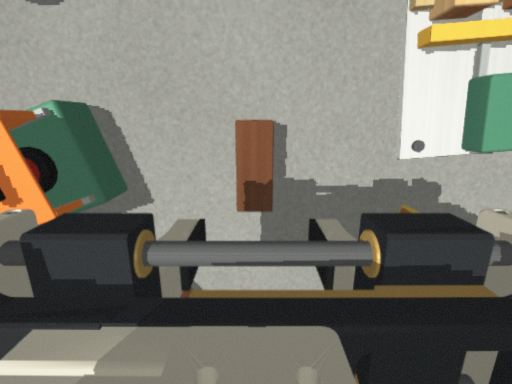

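View pics/w16z.png

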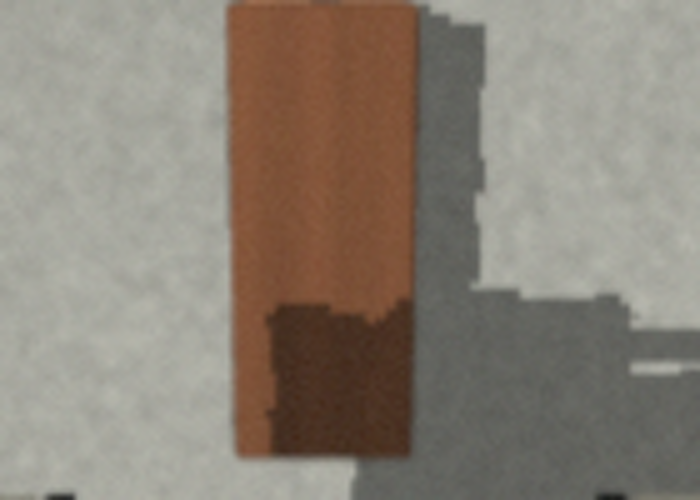

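```bash
python3 - <<'E'
from h import *
c=calibration('wrist');f=lambda x,y:[190+x/5-.4,120+y/5-.4]
blank(c,[f(227,6),f(419,6),f(411,457),f(236,457)])
info();go([.448,.1045,-.0185],-5.8)
E
```

```text
ctr [0.4448 0.1058] len 0.0876 w 0.0353 0.0351 yaw -5.88 sides -5.8180934710503225 -5.942787852655419
t 18.95 tcp [0.4203 0.1055 0.0992] rpy [179.9694   0.0266  -5.8278] j [ 40.4   2.4 -35.9   0.  -51.7  43.8] F [-0.295  -0.6256 -0.565 ] op 0.0645
shift cm [ 2.77 -0.19 11.77] rows 3 per row [ 0.92 -0.06  3.92]
rotvec [ 0.03  0.03 -0.03]
```

{"fn": "step_arm", "kwargs": {
  "plan": "6.5 2.5 -.28 1 0 0 0;6.5 0 0 3 0 0 0;6.5 0 0 3 0 0 0;6.5 0 0 2 0 0 0;6.5 0 0 1.5 0 0 0;6.5 0 0 .75 0 0 0;6.5 0 0 .5 0 0 0;6.5 0 0 0 0 0 0;6.5 0 0 0 0 0 0"
}}

```text
clock: 19.7
tool_pos: [0.446, 0.1059, -0.0177]
orientation: [-180.0, -0.0, -6.0]
force: [0.0, 0.2, 0.1]
opening: 0.0649
```

{"fn": "step_arm", "kwargs": {
  "plan": "3 0 0 0 0 0 0;3 0 0 0 0 0 0;3 0 0 0 0 0 0;3 0 0 0 0 0 0;3 0 0 0 0 0 0;3 0 0 0 0 0 0;3 0 0 0 0 0 0"
}}

```text
clock: 20.28
tool_pos: [0.4456, 0.1062, -0.0178]
orientation: [-180.0, -0.0, -5.9]
force: [-1.7, 1.3, 5.7]
opening: 0.0359
```

```bash
python3 - <<'E'
from h import *
info();im=snapshot('wrist');cv2.imwrite('pics/w17.png',im);go([.448,.1045,.09],-5.8)
E
```

```text
t 20.28 tcp [ 0.4456  0.1062 -0.0178] rpy [-179.9884   -0.0181   -5.9358] j [ 38.2  15.1 -40.9   0.  -34.   45.9] F [-1.6598  1.3202  5.7048] op 0.0359
shift cm [  0.26   0.15 -10.78] rows 3 per row [ 0.09  0.05 -3.59]
rotvec [-0.01 -0.02 -0.14]
```

View pics/w17.png

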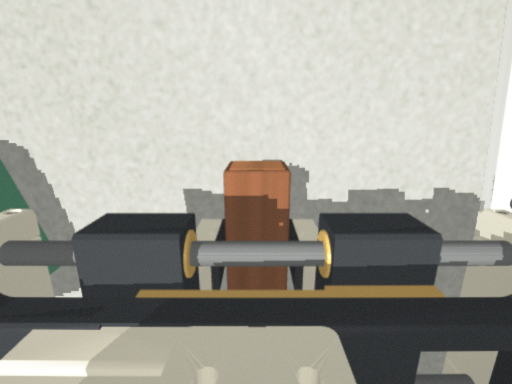

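{"fn": "step_arm", "kwargs": {
  "plan": "3 0 0 -2 0 0 0;3 0 0 -3.5 0 0 0;3 0 0 -4 0 0 0;3 2.12 3.37 -3 0 0 0;3 2.12 3.37 0 0 0 0;3 2.12 3.37 0 0 0 0;3 2.12 3.37 0 0 0 0;3 2.12 3.37 0 0 0 0;3 2.12 3.37 0 0 0 0;3 2.12 3.37 0 0 0 0;3 2.12 3.37 0 0 0 0;3 2.1 3.38 0 0 0 0"
}}

```text
clock: 21.33
tool_pos: [0.6009, -0.2115, 0.1014]
orientation: [-180.0, 0.0, -6.0]
force: [0.7, 1.3, -0.1]
opening: 0.0359
```

{"fn": "step_arm", "kwargs": {
  "plan": "3 0 0 1 0 0 -4.8;3 0 0 3 0 0 0;3 0 0 0 0 0 0;3 0 0 0 0 0 0;3 0 0 0 0 0 0"
}}

```text
clock: 21.75
tool_pos: [0.6008, -0.2094, 0.0626]
orientation: [180.0, 0.0, -1.1]
force: [0.2, 0.5, 0.8]
opening: 0.0357
```

```bash
python3 - <<'E'
from h import *
info();go([.6038,-.2155,-.0075],-1.1);im=snapshot('wrist');cv2.imwrite('pics/w18.png',im)
E
```

```text
t 21.75 tcp [ 0.6008 -0.2094  0.0626] rpy [179.9733   0.014   -1.131 ] j [ -1.7  23.  -13.7   0.  -53.3  90.5] F [0.1823 0.5196 0.8098] op 0.0357
shift cm [0.31 0.6  7.01] rows 2 per row [0.16 0.3  3.51]
rotvec [ 0.03  0.01 -0.03]
```

View pics/w18.png

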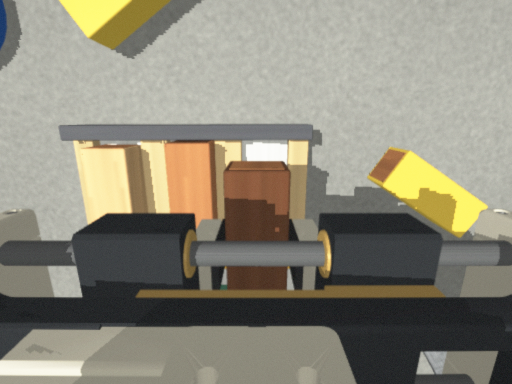

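{"fn": "step_arm", "kwargs": {
  "plan": "3 .31 .6 0 0 0 0;3 0 0 3 0 0 0;3 0 0 2 0 0 0;3 0 0 .6 0 0 0;3 0 0 .5 0 0 0;3 0 0 .3 0 0 0;3 0 0 .2 0 0 0;3 0 0 0 0 0 0;3 0 0 0 0 0 0;3 0 0 0 0 0 0"
}}

```text
clock: 22.63
tool_pos: [0.6042, -0.2157, -0.0032]
orientation: [180.0, -0.1, -1.1]
force: [0.2, 0.2, -1.8]
opening: 0.0357
```

```bash
python3 - <<'E'
from h import *
info();go([.6038,-.2155,-.0075],-1.1);im=snapshot('wrist');cv2.imwrite('pics/w19.png',im)
E
```

```text
t 22.63 tcp [ 0.6042 -0.2157 -0.0032] rpy [179.9913  -0.076   -1.1457] j [ -2.2  27.6 -16.5   0.  -45.9  91.1] F [ 0.1754  0.1532 -1.806 ] op 0.0357
shift cm [-0.04 -0.02  0.43] rows 1 per row [-0.04 -0.02  0.43]
rotvec [ 0.01 -0.08 -0.05]
```

View pics/w19.png

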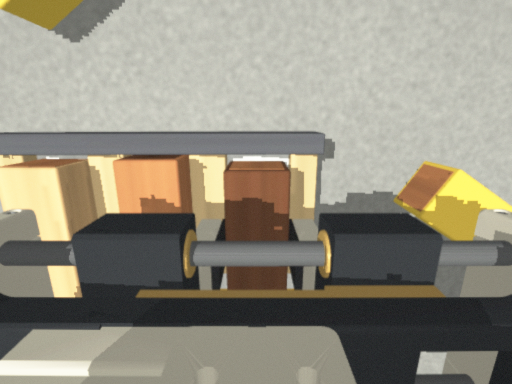

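{"fn": "step_arm", "kwargs": {
  "plan": "3 0 0 .2 0 0 0;3 0 0 .23 0 0 0;3 0 0 0 0 0 0;3 0 0 0 0 0 0;4.3 0 0 0 0 0 0;4.3 0 0 0 0 0 0;4.3 0 0 0 0 0 0;4.3 0 0 0 0 0 0"
}}

```text
clock: 23.35
tool_pos: [0.6034, -0.2157, -0.0087]
orientation: [-180.0, 0.0, -1.2]
force: [0.5, -0.3, 0.7]
opening: 0.043
```

{"fn": "step_arm", "kwargs": {
  "plan": "4.3 0 0 -1 0 0 0;4.3 0 0 -2 0 0 0;4.3 0 0 -4 0 0 0;4.3 0 0 -4 0 0 0;4.3 0 0 -4 0 0 0;4.3 -3.5 -.6 -1 0 0 0;4.3 -3.5 -.6 0 0 0 0;4.3 -3.5 -.6 0 0 0 0;4.3 -3.5 -.6 0 0 0 0;4.3 -3.5 -.6 0 0 0 0;4.3 0 0 0 0 0 0;4.3 0 0 0 0 0 0"
}}

```text
clock: 24.35
tool_pos: [0.4281, -0.182, 0.1531]
orientation: [-180.0, -0.1, -1.1]
force: [0.3, -1.0, 0.8]
opening: 0.0429
```

```bash
python3 - <<'E'
from h import *
import pickle
info();c=calibration('wrist');im=snapshot('wrist');cv2.imwrite('pics/w20.png',im);pickle.dump(c,open('w20.pkl','wb'))
cv2.imwrite('pics/w20z.png',cv2.resize(im[:300],(800,469)))
E
```

```text
t 24.35 tcp [ 0.4281 -0.182   0.1531] rpy [-179.9965   -0.1455   -1.1322] j [  1.3   2.1 -28.1   0.  -59.6  87.5] F [ 0.2713 -1.0372  0.7846] op 0.0429
```

View pics/w20z.png

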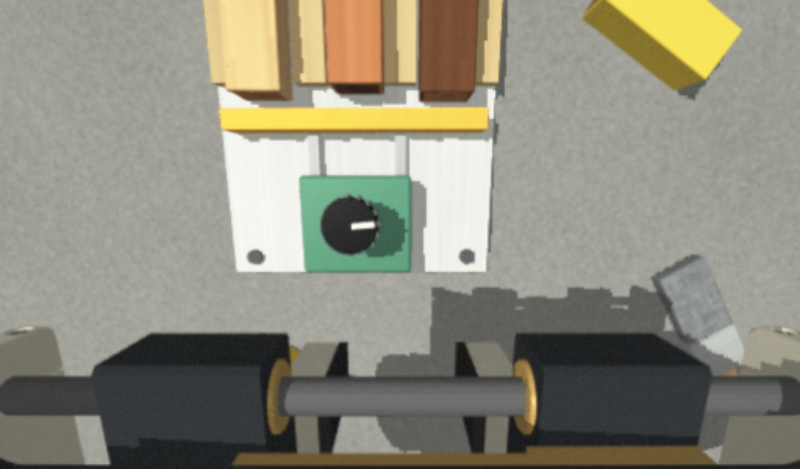

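```bash
python3 - <<'E'
from h import *
import pickle
c=pickle.load(open('w20.pkl','rb'));im=cv2.imread('pics/w20.png')
cv2.imwrite('pics/w20k.png',zoom(im,190,105,80,75,8))
S=6;b=cv2.resize(im,None,fx=S,fy=S,interpolation=cv2.INTER_CUBIC)
m=(b.max(2)<45).astype(np.uint8);m[:110*S]=0;m[178*S:]=0;m[:,:195*S]=0;m[:,260*S:]=0
cs,_=cv2.findContours(m,0,2);cc=max(cs,key=cv2.contourArea);(x,y),r=cv2.minEnclosingCircle(cc);u=(x+.5)/S-.5;v=(y+.5)/S-.5
print(u,v,r/S,cast(c,[[u,v]],.0835),cast(c,[[u,v]],.0715))
E
```

```text
224.75 148.5 16.817047119140625 [[ 0.4711 -0.1515  0.0835]] [[ 0.4699 -0.15    0.0715]]
```

View pics/w20k.png

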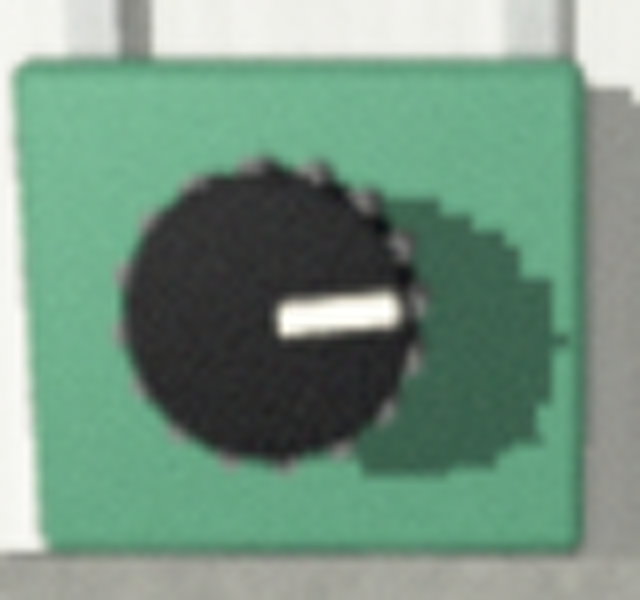

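```bash
python3 - <<'E'
from h import *
import pickle
c=pickle.load(open('w20.pkl','rb'))
K=cast(c,[[222.9,144.2]],.0835);print(K,K+0,cast(c,[[222.9+18.3,144.2]],.0835))
print(cast(c,[[190+15/8-.4,105+62/8-.4],[190+580/8-.4,105+62/8-.4]],.04))
info();go([.475,-.149,.12],70)
E
```

```text
[[ 0.4752 -0.1499  0.0835]] [[ 0.4752 -0.1499  0.0835]] [[ 0.4749 -0.1675  0.0835]]
[[ 0.5067 -0.1118  0.04  ]
 [ 0.5052 -0.1889  0.04  ]]
t 24.40 tcp [ 0.4295 -0.1822  0.1531] rpy [179.988   -0.158   -1.1272] j [  1.3   2.3 -28.    0.  -59.6  87.6] F [ 0.0681 -0.2196 -1.2436] op 0.0428
shift cm [ 4.48 -3.41  3.32] rows 2 per row [ 2.24 -1.7   1.66]
rotvec [  0.11  -0.13 -71.13]
```

{"fn": "step_arm", "kwargs": {
  "plan": "7 2.3 -1.65 1 0 0 0;7 2.27 -1.65 1 0 0 0;7 0 0 0 0 0 -7;7 0 0 0 0 0 -7;7 0 0 0 0 0 -7;7 0 0 0 0 0 -7;7 0 0 0 0 0 -7;7 0 0 0 0 0 -7;7 0 0 0 0 0 -7;7 0 0 0 0 0 -7;7 0 0 0 0 0 -7;7 0 0 0 0 0 -7"
}}

```text
clock: 25.4
tool_pos: [0.4768, -0.1502, 0.1316]
orientation: [-180.0, 0.0, 69.2]
force: [0.4, 0.6, 0.6]
opening: 0.0698
```

```bash
python3 - <<'E'
from h import *
info();go([.4752,-.1495,.0295],78)
E
```

```text
t 25.40 tcp [ 0.4768 -0.1502  0.1316] rpy [-179.9916    0.0165   69.1858] j [  5.1   6.9 -25.9   0.  -57.2 154.1] F [0.4337 0.6242 0.6152] op 0.0698
shift cm [ 0.01 -0.17 10.21] rows 3 per row [ 0.   -0.06  3.4 ]
rotvec [-0.01  0.02 -8.81]
```

{"fn": "step_arm", "kwargs": {
  "plan": "7 0 -.16 0 0 0 -5;7 0 0 3 0 0 -5;7 0 0 2.5 0 0 0;7 0 0 1.5 0 0 0;7 0 0 1 0 0 0;7 0 0 .6 0 0 0;7 0 0 .3 0 0 0;7 0 0 0 0 0 0;7 0 0 0 0 0 0"
}}

```text
clock: 26.15
tool_pos: [0.4749, -0.1495, 0.0433]
orientation: [179.9, -0.0, 78.9]
force: [-0.8, 0.5, -0.4]
opening: 0.07
```

```bash
python3 - <<'E'
from h import *
info();go([.4752,-.1495,.0295],78)
im=snapshot('wrist');cv2.imwrite('pics/w21.png',im);im=snapshot('scene');cv2.imwrite('pics/s21.png',zoom(im,150,140,130,100,6))
E
```

```text
t 26.15 tcp [ 0.4749 -0.1495  0.0433] rpy [179.9436  -0.0033  78.8541] j [  5.2  12.7 -32.5   0.  -44.7 163.6] F [-0.7706  0.4952 -0.3783] op 0.0700
shift cm [0.01 0.03 1.38] rows 1 per row [0.01 0.03 1.38]
rotvec [ 0.06 -0.    0.85]
```

View pics/w21.png

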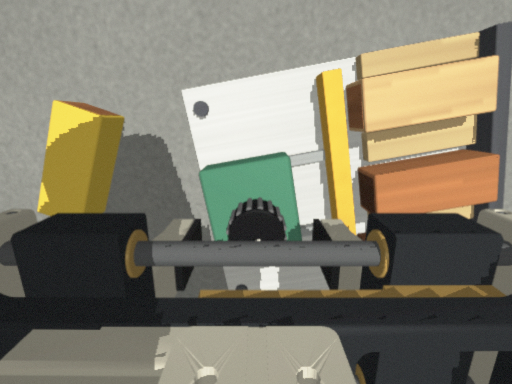

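View pics/s21.png

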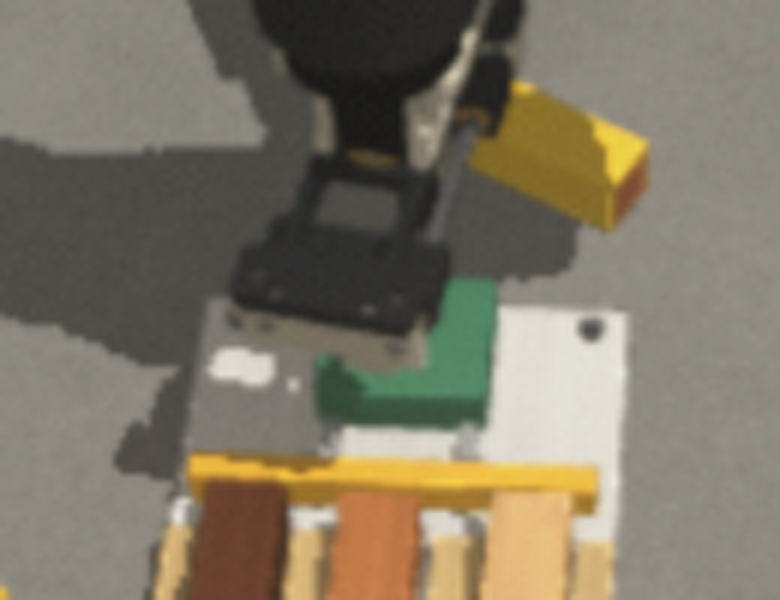

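{"fn": "step_arm", "kwargs": {
  "plan": "7 0 .03 .4 0 0 0;7 0 0 .4 0 0 0;7 0 0 .4 0 0 0;7 0 0 0 0 0 0;7 0 0 0 0 0 0"
}}

```text
clock: 26.67
tool_pos: [0.4741, -0.1496, 0.0303]
orientation: [-180.0, 0.0, 78.8]
force: [0.6, -0.3, 0.0]
opening: 0.07
```

{"fn": "step_arm", "kwargs": {
  "plan": "2.5 0 0 0 0 0 0;2.5 0 0 0 0 0 0;2.5 0 0 0 0 0 0;2.5 0 0 0 0 0 0;2.5 0 0 0 0 0 0;2.5 0 0 0 0 0 0;2.5 0 0 0 0 0 0;2.5 0 0 0 0 0 0"
}}

```text
clock: 27.33
tool_pos: [0.4746, -0.1496, 0.0307]
orientation: [180.0, -0.0, 78.8]
force: [1.0, -1.0, -0.1]
opening: 0.035
```

{"fn": "step_arm", "kwargs": {
  "plan": "2.5 0 0 .0064 0 0 7;2.5 0 0 .0064 0 0 7;2.5 0 0 .0064 0 0 7;2.5 0 0 .0064 0 0 7;2.5 0 0 .0064 0 0 7;2.5 0 0 .0064 0 0 7;2.5 0 0 .0064 0 0 7;2.5 0 0 .0064 0 0 7;2.5 0 0 .0064 0 0 7;2.5 0 0 .0064 0 0 7;2.5 0 0 .0064 0 0 7;2.5 0 0 .0064 0 0 7"
}}

```text
clock: 28.33
tool_pos: [0.475, -0.15, 0.03]
orientation: [180.0, -0.0, -5.5]
force: [2.0, -4.1, -2.0]
opening: 0.0347
```

```bash
python3 - <<'E'
from h import *
info();print(telemetry.get_obs()['moment'])
im=snapshot('wrist');cv2.imwrite('pics/w22.png',im)
E
```

```text
t 28.33 tcp [ 0.475 -0.15   0.03 ] rpy [179.9694  -0.0492  -5.4773] j [  5.2  13.8 -33.3   0.1 -42.8  79.3] F [ 1.9927 -4.0753 -1.978 ] op 0.0347
[-1.5334 -0.7684  0.0299]
```

View pics/w22.png

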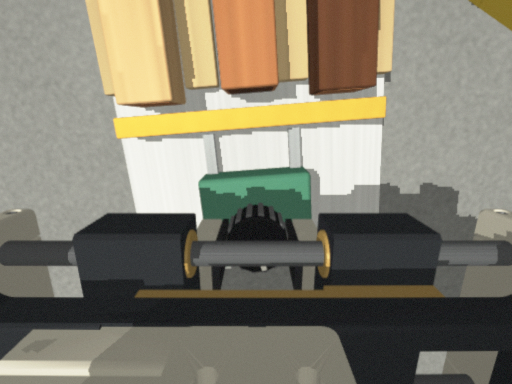

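{"fn": "step_arm", "kwargs": {
  "plan": "2.5 0 0 .0064 0 0 7;2.5 0 0 .0064 0 0 7;2.5 0 0 .0064 0 0 7;2.5 0 0 .0064 0 0 7;2.5 0 0 .0064 0 0 7;2.5 0 0 .0064 0 0 7;2.5 0 0 .0064 0 0 7;2.5 0 0 .0064 0 0 7;2.5 0 0 .0064 0 0 7;2.5 0 0 .0064 0 0 7;2.5 0 0 .0064 0 0 7;2.5 0 0 .0064 0 0 7"
}}

```text
clock: 29.38
tool_pos: [0.4746, -0.1503, 0.0292]
orientation: [-180.0, -0.1, -89.3]
force: [0.5, -5.7, -1.0]
opening: 0.0352
```

{"fn": "step_arm", "kwargs": {
  "plan": "2.5 0 0 .0064 0 0 7;2.5 0 0 .0064 0 0 7;2.5 0 0 .0064 0 0 7;2.5 0 0 .0064 0 0 7;2.5 0 0 .0064 0 0 7;2.5 0 0 .0064 0 0 7;2.5 0 0 .0064 0 0 7;2.5 0 0 .0064 0 0 7;2.5 0 0 .0064 0 0 7;2.5 0 0 .0064 0 0 7;2.5 0 0 .0064 0 0 7;2.5 0 0 .0064 0 0 7"
}}

```text
clock: 30.38
tool_pos: [0.4741, -0.15, 0.0284]
orientation: [-180.0, -0.0, -173.3]
force: [-0.4, -2.4, 1.1]
opening: 0.0356
```

{"fn": "step_arm", "kwargs": {
  "plan": "2.5 0 0 .0064 0 0 7;2.5 0 0 .0064 0 0 7;2.5 0 0 .0064 0 0 7;2.5 0 0 .0064 0 0 7;2.5 0 0 .0064 0 0 7;2.5 0 0 .0064 0 0 7;2.5 0 0 .0064 0 0 7;2.5 0 0 .0064 0 0 7;2.5 0 0 .0064 0 0 7;2.5 0 0 .0064 0 0 7;2.5 0 0 0 0 0 0"
}}

```text
clock: 31.3
tool_pos: [0.4744, -0.1496, 0.0278]
orientation: [-180.0, 0.0, 116.7]
force: [-0.5, -0.8, 1.1]
opening: 0.0355
```

```bash
python3 - <<'E'
from h import *
info();print(telemetry.get_obs()['moment'])
im=snapshot('wrist');cv2.imwrite('pics/w23.png',im)
im=snapshot('top');cv2.imwrite('pics/t23.png',zoom(im,245,120,110,110,5))
E
```

```text
t 31.30 tcp [ 0.4744 -0.1496  0.0278] rpy [-179.9965    0.0006  116.6758] j [   5.2   14.   -33.5    0.   -42.6 -158.5] F [-0.5123 -0.7562  1.1137] op 0.0355
[-0.4076 -0.0834 -0.0692]
```

View pics/t23.png

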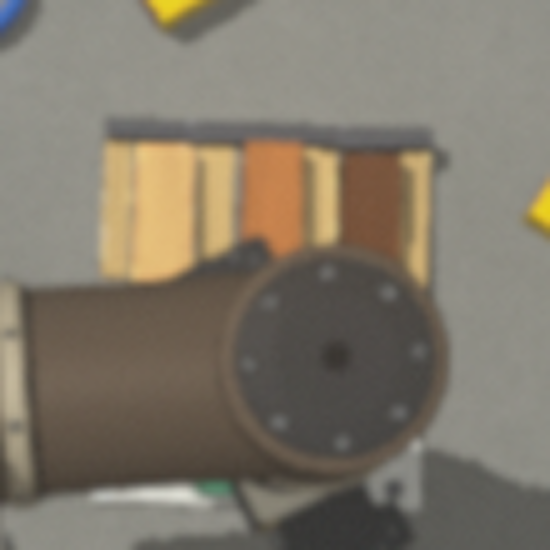

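{"fn": "step_arm", "kwargs": {
  "plan": "6.5 0 0 0 0 0 0;6.5 0 0 0 0 0 0;6.5 0 0 0 0 0 0;6.5 0 0 0 0 0 0;6.5 0 0 0 0 0 -7;6.5 0 0 0 0 0 -7;6.5 0 0 0 0 0 -7;6.5 0 0 0 0 0 -7;6.5 0 0 0 0 0 -7;6.5 0 0 0 0 0 -7;6.5 0 0 0 0 0 -7;6.5 0 0 0 0 0 -7"
}}

```text
clock: 32.4
tool_pos: [0.4744, -0.1495, 0.0276]
orientation: [180.0, -0.0, 173.2]
force: [-0.5, 0.2, 1.3]
opening: 0.0652
```

{"fn": "step_arm", "kwargs": {
  "plan": "6.5 0 0 0 0 0 -7;6.5 0 0 0 0 0 -7;6.5 0 0 0 0 0 -7;6.5 0 0 0 0 0 -7;6.5 0 0 0 0 0 -7;6.5 0 0 0 0 0 -7;6.5 0 0 0 0 0 -7;6.5 0 0 0 0 0 -7;6.5 0 0 0 0 0 -7;6.5 0 0 0 0 0 -7;6.5 0 0 0 0 0 -7;6.5 0 0 0 0 0 -7"
}}

```text
clock: 33.4
tool_pos: [0.4744, -0.1495, 0.0276]
orientation: [180.0, 0.0, -102.8]
force: [-0.7, 0.1, 0.1]
opening: 0.0651
```

{"fn": "step_arm", "kwargs": {
  "plan": "6.5 0 0 0 0 0 -7;6.5 0 0 0 0 0 -7;6.5 0 0 0 0 0 -7;6.5 0 0 0 0 0 -7;6.5 0 0 0 0 0 -7;6.5 0 0 0 0 0 -7;6.5 0 0 0 0 0 -7;6.5 0 0 0 0 0 -7;6.5 0 0 0 0 0 -7;6.5 0 0 0 0 0 -7;6.5 0 0 0 0 0 -7;6.5 0 0 0 0 0 -7"
}}

```text
clock: 34.4
tool_pos: [0.4744, -0.1495, 0.0276]
orientation: [180.0, 0.0, -18.7]
force: [-0.4, -0.5, 0.2]
opening: 0.0651
```

{"fn": "step_arm", "kwargs": {
  "plan": "6.5 0 0 0 0 0 -7;6.5 0 0 0 0 0 -7;6.5 0 0 0 0 0 -7;6.5 0 0 0 0 0 -7;6.5 0 0 0 0 0 -7;6.5 0 0 0 0 0 -7;6.5 0 0 0 0 0 -7;6.5 0 0 0 0 0 -7;6.5 0 0 0 0 0 -7;6.5 0 0 0 0 0 -7;6.5 0 0 0 0 0 -7;6.5 0 0 0 0 0 -7"
}}

```text
clock: 35.4
tool_pos: [0.4744, -0.1495, 0.0276]
orientation: [-180.0, 0.0, 65.2]
force: [-0.2, 0.4, 0.7]
opening: 0.065
```

```bash
python3 - <<'E'
from h import *
info();go([.4752,-.1495,.027])
im=snapshot('wrist');cv2.imwrite('pics/w24.png',im)
E
```

```text
t 35.40 tcp [ 0.4744 -0.1495  0.0276] rpy [-179.9937    0.0001   65.2465] j [  5.2  14.  -33.5  -0.  -42.5 150.1] F [-0.2421  0.3525  0.7044] op 0.0650
shift cm [0.03 0.07 0.06] rows 1 per row [0.03 0.07 0.06]
```

View pics/w24.png

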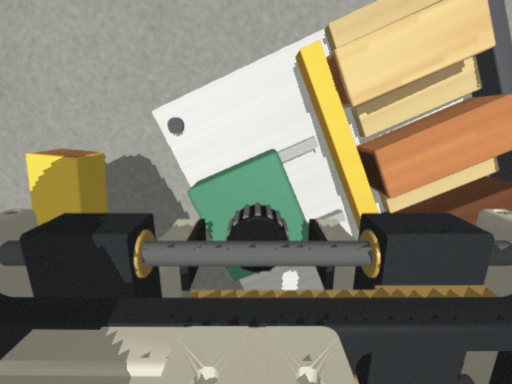

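{"fn": "step_arm", "kwargs": {
  "plan": "6.5 0 0 0 0 0 -7;6.5 0 0 0 0 0 -7;2.5 0 0 0 0 0 0;2.5 0 0 0 0 0 0;2.5 0 0 0 0 0 0;2.5 0 0 0 0 0 0;2.5 0 0 0 0 0 0;2.5 0 0 0 0 0 0;2.5 0 0 0 0 0 0;2.5 0 0 0 0 0 0"
}}

```text
clock: 36.28
tool_pos: [0.4746, -0.1496, 0.0277]
orientation: [180.0, -0.0, 78.8]
force: [1.3, -0.3, 0.0]
opening: 0.0352
```

{"fn": "step_arm", "kwargs": {
  "plan": "2.5 0 0 .0064 0 0 7;2.5 0 0 .0064 0 0 7;2.5 0 0 .0064 0 0 7;2.5 0 0 .0064 0 0 7;2.5 0 0 .0064 0 0 7;2.5 0 0 .0064 0 0 7;2.5 0 0 .0064 0 0 7;2.5 0 0 .0064 0 0 7;2.5 0 0 .0064 0 0 7;2.5 0 0 .0064 0 0 7;2.5 0 0 .0064 0 0 7;2.5 0 0 .0064 0 0 7"
}}

```text
clock: 37.28
tool_pos: [0.475, -0.1499, 0.027]
orientation: [180.0, -0.0, -5.5]
force: [2.3, -4.5, -2.5]
opening: 0.0354
```

{"fn": "step_arm", "kwargs": {
  "plan": "2.5 0 0 .0064 0 0 7;2.5 0 0 .0064 0 0 7;2.5 0 0 .0064 0 0 7;2.5 0 0 .0064 0 0 7;2.5 0 0 .0064 0 0 7;2.5 0 0 .0064 0 0 7;2.5 0 0 .0064 0 0 7;2.5 0 0 .0064 0 0 7;2.5 0 0 .0064 0 0 7;2.5 0 0 .0064 0 0 7;2.5 0 0 .0064 0 0 7;2.5 0 0 .0064 0 0 7"
}}

```text
clock: 38.28
tool_pos: [0.4745, -0.1503, 0.0262]
orientation: [-180.0, -0.1, -89.5]
force: [1.3, -5.4, -0.7]
opening: 0.0351
```

{"fn": "step_arm", "kwargs": {
  "plan": "2.5 0 0 .0064 0 0 7;2.5 0 0 .0064 0 0 7;2.5 0 0 .0064 0 0 7;2.5 0 0 .0064 0 0 7;2.5 0 0 .0064 0 0 7;2.5 0 0 .0064 0 0 7;2.5 0 0 .0064 0 0 7;2.5 0 0 .0064 0 0 7;2.5 0 0 .0064 0 0 7;2.5 0 0 .0064 0 0 7;2.5 0 0 .0064 0 0 7;2.5 0 0 .0064 0 0 7"
}}

```text
clock: 39.28
tool_pos: [0.4741, -0.15, 0.0255]
orientation: [-180.0, -0.0, -173.5]
force: [-0.5, -2.2, 0.4]
opening: 0.0352
```

```bash
python3 - <<'E'
from h import *
info();print(telemetry.get_obs()['moment'])
im=snapshot('wrist');cv2.imwrite('pics/w25.png',im)
E
```

```text
t 39.28 tcp [ 0.4741 -0.15    0.0255] rpy [-179.9709   -0.0351 -173.5123] j [  5.2  14.2 -33.6   0.  -42.2 -88.7] F [-0.4639 -2.2161  0.4017] op 0.0352
[-1.0249 -0.0595  0.0186]
```

View pics/w25.png

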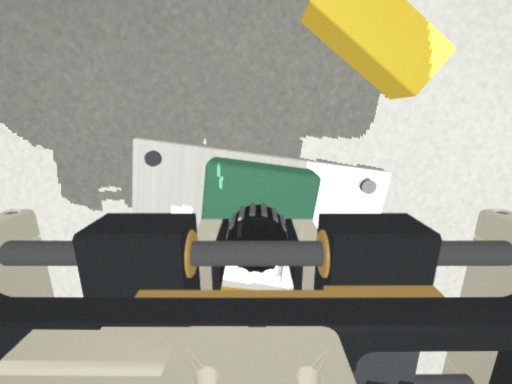

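{"fn": "step_arm", "kwargs": {
  "plan": "2.5 0 0 .0064 0 0 7;2.5 0 0 .0064 0 0 7;2.5 0 0 .0064 0 0 7;2.5 0 0 .0064 0 0 7;2.5 0 0 .0064 0 0 7;2.5 0 0 .0064 0 0 7"
}}

```text
clock: 39.83
tool_pos: [0.4742, -0.1497, 0.0251]
orientation: [-180.0, -0.0, 144.7]
force: [-0.4, -1.4, 0.8]
opening: 0.0352
```

```bash
python3 - <<'E'
from h import *
info();print(telemetry.get_obs()['moment'],telemetry.get_obs()['tau'])
E
```

```text
t 39.83 tcp [ 0.4742 -0.1497  0.0251] rpy [-179.9764   -0.0088  144.6753] j [   5.2   14.2  -33.6    0.   -42.2 -130.5] F [-0.369  -1.4416  0.7721] op 0.0352
[-0.5477 -0.0507  0.0021] [  0.6543 -40.6512  20.879    4.4424   0.1308   2.3579]
```

{"fn": "step_arm", "kwargs": {
  "plan": "2.5 0 0 .0064 0 0 7;2.5 0 0 .0064 0 0 7;2.5 0 0 .0064 0 0 7;2.5 0 0 .0064 0 0 7;2.5 0 0 0 0 0 0"
}}

```text
clock: 40.25
tool_pos: [0.4745, -0.1496, 0.0249]
orientation: [-180.0, 0.0, 116.7]
force: [-0.9, -1.5, 2.0]
opening: 0.0349
```

```bash
python3 - <<'E'
from h import *
info();print(telemetry.get_obs()['moment'],telemetry.get_obs()['tau'])
E
```

```text
t 40.25 tcp [ 0.4745 -0.1496  0.0249] rpy [-179.9915    0.0144  116.7107] j [   5.2   14.2  -33.6    0.   -42.1 -158.5] F [-0.9492 -1.5333  1.9854] op 0.0349
[-0.6231 -0.0483  0.1395] [  0.5469 -40.3384  20.6405   4.2598   0.1218  -2.4376]
```

{"fn": "step_arm", "kwargs": {
  "plan": "6.5 0 0 0 0 0 0;6.5 0 0 0 0 0 0;6.5 0 0 0 0 0 0;6.5 0 0 0 0 0 0;6.5 0 0 0 0 0 -7;6.5 0 0 0 0 0 -7;6.5 0 0 0 0 0 -7;6.5 0 0 0 0 0 -7;6.5 0 0 0 0 0 -7;6.5 0 0 0 0 0 -7;6.5 0 0 0 0 0 -7;6.5 0 0 0 0 0 -7"
}}

```text
clock: 41.25
tool_pos: [0.4744, -0.1495, 0.0247]
orientation: [180.0, -0.0, 173.3]
force: [0.6, 0.0, 0.0]
opening: 0.0649
```

{"fn": "step_arm", "kwargs": {
  "plan": "6.5 0 0 0 0 0 -7;6.5 0 0 0 0 0 -7;6.5 0 0 0 0 0 -7;6.5 0 0 0 0 0 -7;6.5 0 0 0 0 0 -7;6.5 0 0 0 0 0 -7;6.5 0 0 0 0 0 -7;6.5 0 0 0 0 0 -7;6.5 0 0 0 0 0 -7;6.5 0 0 0 0 0 -7;6.5 0 0 0 0 0 -7;6.5 0 0 0 0 0 -7"
}}

```text
clock: 42.25
tool_pos: [0.4744, -0.1495, 0.0247]
orientation: [180.0, 0.0, -102.7]
force: [1.0, -0.6, -0.3]
opening: 0.0652
```

{"fn": "step_arm", "kwargs": {
  "plan": "6.5 0 0 0 0 0 -7;6.5 0 0 0 0 0 -7;6.5 0 0 0 0 0 -7;6.5 0 0 0 0 0 -7;2.5 0 0 0 0 0 0;2.5 0 0 0 0 0 0;2.5 0 0 0 0 0 0;2.5 0 0 0 0 0 0;2.5 0 0 0 0 0 0;2.5 0 0 0 0 0 0;2.5 0 0 0 0 0 0;2.5 0 0 0 0 0 0"
}}

```text
clock: 43.25
tool_pos: [0.4744, -0.1495, 0.0247]
orientation: [-180.0, 0.0, -75.2]
force: [0.3, 0.3, -0.6]
opening: 0.035
```

{"fn": "step_arm", "kwargs": {
  "plan": "2.5 0 0 .006 0 0 6;2.5 0 0 .006 0 0 6;2.5 0 0 .006 0 0 6;2.5 0 0 .006 0 0 6;2.5 0 0 0 0 0 0"
}}

```text
clock: 43.67
tool_pos: [0.4747, -0.1497, 0.0249]
orientation: [-180.0, -0.0, -99.4]
force: [-0.9, -1.3, 4.2]
opening: 0.0353
```

```bash
python3 - <<'E'
from h import *
info();print(telemetry.get_obs()['moment'],telemetry.get_obs()['tau'])
im=snapshot('wrist');cv2.imwrite('pics/w26.png',im)
E
```

```text
t 43.67 tcp [ 0.4747 -0.1497  0.0249] rpy [-179.9784   -0.0236  -99.3683] j [  5.2  14.2 -33.6   0.  -42.1 -14.6] F [-0.9488 -1.348   4.1616] op 0.0353
[-0.2169  0.3056  0.4055] [  0.0398 -39.4971  20.4313   4.1704   0.4006  -2.3466]
```

View pics/w26.png

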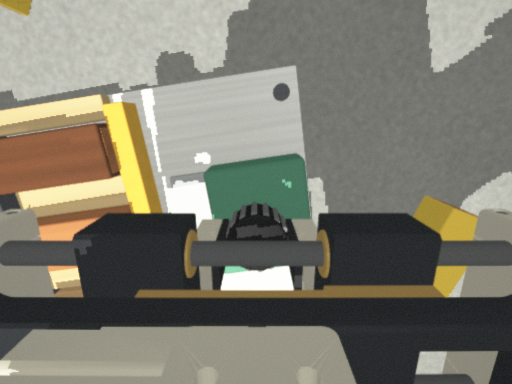

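{"fn": "step_arm", "kwargs": {
  "plan": "2.5 0 0 0 0 0 5;2.5 0 0 0 0 0 5;2.5 0 0 0 0 0 0"
}}

```text
clock: 43.97
tool_pos: [0.4746, -0.1498, 0.0248]
orientation: [-180.0, -0.0, -109.1]
force: [-1.3, -2.4, 4.9]
opening: 0.0348
```

```bash
python3 - <<'E'
from h import *
info();print(telemetry.get_obs()['moment'],telemetry.get_obs()['tau'][5])
E
```

```text
t 43.97 tcp [ 0.4746 -0.1498  0.0248] rpy [-179.9764   -0.0294 -109.1186] j [  5.2  14.3 -33.6   0.1 -42.1 -24.3] F [-1.3208 -2.4211  4.9234] op 0.0348
[-0.784   0.2808  0.5505] -2.1686339378356934
```

{"fn": "step_arm", "kwargs": {
  "plan": "2.5 0 0 0 0 0 6;2.5 0 0 0 0 0 6;2.5 0 0 0 0 0 6;2.5 0 0 0 0 0 6;2.5 0 0 0 0 0 0"
}}

```text
clock: 44.38
tool_pos: [0.4751, -0.1495, 0.0249]
orientation: [-179.9, 0.0, -133.1]
force: [0.7, -0.3, 4.9]
opening: 0.0352
```

```bash
python3 - <<'E'
from h import *
info();print(telemetry.get_obs()['moment'],telemetry.get_obs()['tau'][5])
im=snapshot('wrist');cv2.imwrite('pics/w27.png',im)
E
```

```text
t 44.38 tcp [ 0.4751 -0.1495  0.0249] rpy [-179.9499    0.0382 -133.1009] j [  5.2  14.3 -33.6   0.  -42.1 -48.3] F [ 0.6943 -0.2788  4.9125] op 0.0352
[-0.0309 -0.1442  0.4147] -2.3589713126420975
```

View pics/w27.png

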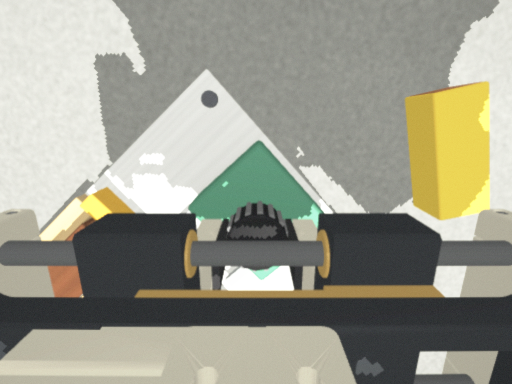

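{"fn": "step_arm", "kwargs": {
  "plan": "2.5 0 0 0 0 0 6;2.5 0 0 0 0 0 6;2.5 0 0 0 0 0 6;2.5 0 0 0 0 0 6;2.5 0 0 0 0 0 6;2.5 0 0 0 0 0 6"
}}

```text
clock: 44.93
tool_pos: [0.4757, -0.1497, 0.025]
orientation: [-180.0, 0.1, -169.0]
force: [5.2, -2.0, 2.0]
opening: 0.0348
```

```bash
python3 - <<'E'
from h import *
info();print(telemetry.get_obs()['moment'],telemetry.get_obs()['tau'][5])
E
```

```text
t 44.93 tcp [ 0.4757 -0.1497  0.025 ] rpy [-179.9509    0.1096 -168.9708] j [  5.2  14.3 -33.6   0.1 -42.  -84.2] F [ 5.2438 -2.0175  1.9826] op 0.0348
[-0.6004 -2.0593  0.7588] 1.3390382006764412
```

{"fn": "step_arm", "kwargs": {
  "plan": "6.5 0 0 0 0 0 0;6.5 0 0 0 0 0 0;6.5 0 0 0 0 0 0;6.5 0 0 0 0 0 0;6.5 0 0 -1 0 0 0;6.5 0 0 -3 0 0 0;6.5 0 0 -4 0 0 0;6.5 0 0 -4 0 0 -7;6.5 0 0 0 0 0 -7;6.5 0 0 0 0 0 -7;6.5 0 0 0 0 0 -7;6.5 0 0 0 0 0 -7"
}}

```text
clock: 45.93
tool_pos: [0.4741, -0.1494, 0.1446]
orientation: [180.0, 0.0, -133.7]
force: [0.2, -0.1, -0.5]
opening: 0.0649
```

```bash
python3 - <<'E'
from h import *
info();print(telemetry.get_obs()['moment'])
im=snapshot('top');cv2.imwrite('pics/t28.png',zoom(im,245,120,110,110,5))
cv2.imwrite('pics/s28.png',zoom(snapshot('scene'),150,150,130,120,5));go([.41,-.16,.14],0)
E
```

```text
t 45.93 tcp [ 0.4741 -0.1494  0.1446] rpy [ 179.9861    0.0224 -133.6602] j [  5.2   5.9 -25.2  -0.  -58.9 -48.8] F [ 0.1853 -0.1379 -0.4575] op 0.0649
[ 0.1229 -0.0776 -0.0243]
shift cm [5.21 3.89 0.44] rows 2 per row [2.6  1.94 0.22]
rotvec [   0.02    0.03 -133.9 ]
```

View pics/s28.png

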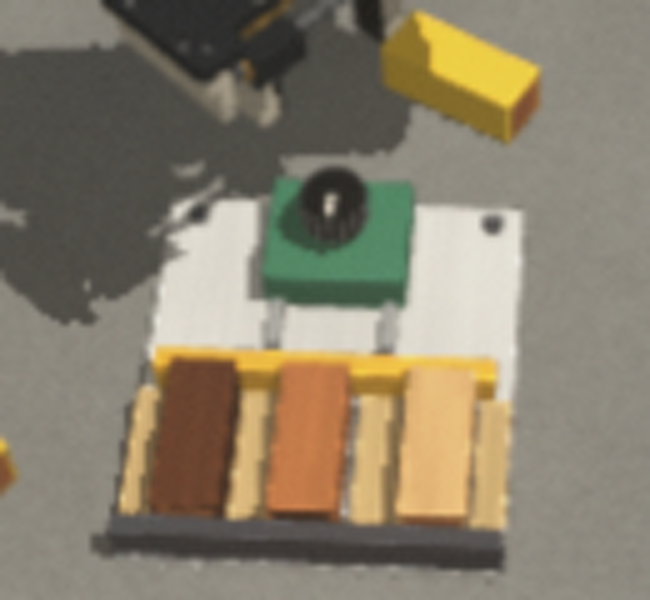

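{"fn": "step_arm", "kwargs": {
  "plan": "6.5 2.6 1.94 0 0 0 -7;6.5 2.6 1.94 0 0 0 -7;6.5 0 0 0 0 0 -7;6.5 0 0 0 0 0 -7;6.5 0 0 0 0 0 -7;6.5 0 0 0 0 0 -7;6.5 0 0 0 0 0 -7;6.5 0 0 0 0 0 -7;6.5 0 0 0 0 0 -7;6.5 0 0 0 0 0 -7;6.5 0 0 0 0 0 -7;6.5 0 0 0 0 0 -7"
}}

```text
clock: 47.03
tool_pos: [0.4109, -0.1636, 0.1443]
orientation: [180.0, 0.0, -50.0]
force: [0.1, -1.5, 0.3]
opening: 0.0652
```

{"fn": "step_arm", "kwargs": {
  "plan": "6.5 0 0 0 0 0 -7;6.5 0 0 0 0 0 -7;6.5 0 0 0 0 0 -7;6.5 0 0 0 0 0 -7;6.5 0 0 0 0 0 -7;6.5 0 0 0 0 0 -7;6.5 0 0 0 0 0 -7;6.5 0 0 0 0 0 0;6.5 0 0 0 0 0 0"
}}

```text
clock: 47.78
tool_pos: [0.411, -0.1636, 0.1443]
orientation: [-180.0, 0.0, -1.5]
force: [0.1, -0.1, 0.4]
opening: 0.0649
```

```bash
python3 - <<'E'
from h import *
import pickle
info();c=calibration('wrist');im=snapshot('wrist');cv2.imwrite('pics/w29.png',im);pickle.dump(c,open('w29.pkl','wb'))
cv2.imwrite('pics/w29z.png',cv2.resize(im[:300],(800,469)))
E
```

```text
t 47.78 tcp [ 0.411  -0.1636  0.1443] rpy [-179.9948    0.0258   -1.4928] j [  4.    0.4 -31.2  -0.  -58.4  84.5] F [ 0.0544 -0.0942  0.3697] op 0.0649
```

View pics/w29z.png

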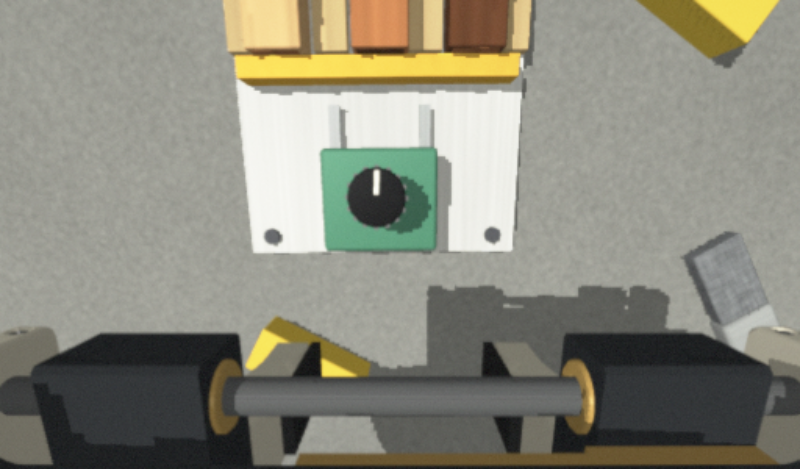

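```bash
python3 - <<'E'
from h import *
import pickle
c=pickle.load(open('w29.pkl','rb'));im=cv2.imread('pics/w29.png')
cv2.imwrite('pics/w29k.png',zoom(im,140,25,200,125,4))
E
```

```text
(no output)
```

View pics/w29k.png

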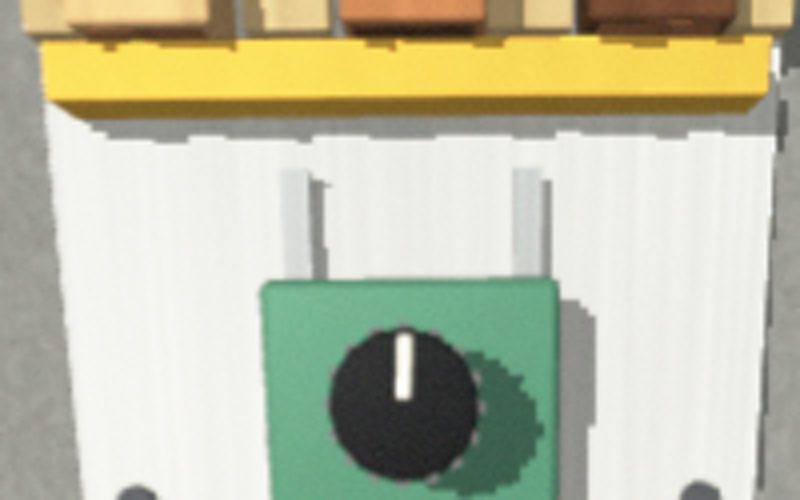

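```bash
python3 - <<'E'
from h import *
import pickle
c=pickle.load(open('w29.pkl','rb'))
f=lambda x,y:[140+x/4-.37,25+y/4-.37]
J=cast(c,[f(45,42),f(770,36)],.034);print(J,J.mean(0))
p=cast(c,[f(403,335),f(403,400)],.0775);d=p[0]-p[1];print(p,'ptr',np.degrees(np.arctan2(d[1],d[0])))
E
```

```text
[[ 0.5658 -0.06    0.034 ]
 [ 0.5624 -0.2433  0.034 ]] [ 0.5641 -0.1516  0.034 ]
[[ 0.4907 -0.1502  0.0775]
 [ 0.4761 -0.1496  0.0775]] ptr -2.3581958963899416
```

{"fn": "step_arm", "kwargs": {
  "plan": "6.5 .2 -3.7 -1 0 0 0;6.5 .2 -3.7 -1 0 0 0;6.5 .2 -3.7 -1 0 0 0;6.5 .2 -3.7 -1 0 0 0;6.5 .2 -3.7 -1 0 0 0;6.5 .2 -3.7 -1 0 0 0;6.5 .2 -3.7 0 0 0 0;6.5 0 -3.7 0 0 0 0;6.5 0 -3.7 0 0 0 0;6.5 0 -3.7 0 0 0 0;6.5 0 -3.7 0 0 0 0;6.5 0 -3.7 0 0 0 0"
}}

```text
clock: 48.83
tool_pos: [0.4337, 0.2818, 0.2046]
orientation: [-180.0, -0.0, -1.4]
force: [0.8, 0.5, -0.7]
opening: 0.065
```

{"fn": "step_arm", "kwargs": {
  "plan": "6.5 0 0 0 0 0 0;6.5 0 0 0 0 0 0;6.5 0 0 0 0 0 0"
}}

```text
clock: 49.08
tool_pos: [0.4338, 0.2798, 0.204]
orientation: [179.9, 0.0, -1.3]
force: [0.5, -0.9, -0.1]
opening: 0.0649
```

```bash
python3 - <<'E'
from h import *
import pickle
info();c=calibration('wrist');im=snapshot('wrist');cv2.imwrite('pics/w30.png',im);pickle.dump(c,open('w30.pkl','wb'))
cv2.imwrite('pics/w30z.png',cv2.resize(im[:300],(800,469)))
E
```

```text
t 49.08 tcp [0.4338 0.2798 0.204 ] rpy [179.9455   0.0455  -1.2809] j [ 54.6   5.  -17.9  -0.  -67.1  34.1] F [ 0.5077 -0.9428 -0.0689] op 0.0649
```

View pics/w30z.png

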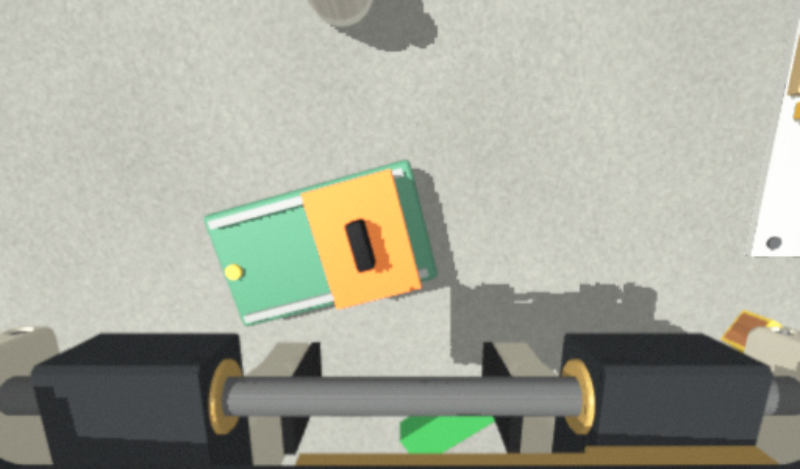

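```bash
python3 - <<'E'
from h import *
im=cv2.imread('pics/w30.png');cv2.imwrite('pics/w30k.png',zoom(im,125,95,165,120,4))
E
```

```text
(no output)
```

View pics/w30k.png

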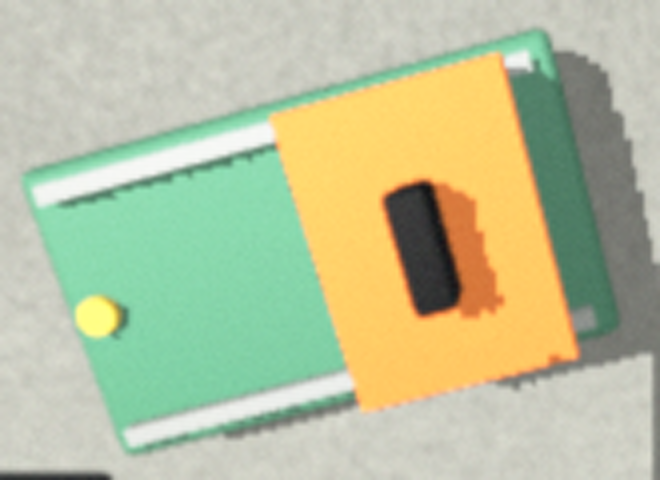

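```bash
python3 - <<'E'
from h import *
import pickle
c=pickle.load(open('w30.pkl','rb'));f=lambda x,y:[125+x/4-.37,95+y/4-.37]
P=cast(c,[f(272,117),f(500,57),f(580,358),f(362,412)],.093);print(P,P.mean(0),[np.linalg.norm(P[i]-P[(i+1)%4]) for i in range(4)])
ex=(P[0]+P[1]-P[2]-P[3])/2;ey=(P[0]+P[3]-P[1]-P[2])/2
print('box x dir',np.degrees(np.arctan2(ex[1],ex[0])),'box y dir',np.degrees(np.arctan2(ey[1],ey[0])))
T=cast(c,[f(385,190),f(430,180),f(458,300),f(420,313)],.119);print('tab',T.mean(0))
B=cast(c,[f(25,178),f(548,32),f(618,330),f(130,452)],.05);print('box',B,B.mean(0))
info()
E
```

```text
[[0.5    0.3489 0.093 ]
 [0.5143 0.286  0.093 ]
 [0.4303 0.2652 0.093 ]
 [0.4153 0.3294 0.093 ]] [0.465  0.3074 0.093 ] [np.float64(0.06450420476354271), np.float64(0.0866031227182646), np.float64(0.06594006828751238), np.float64(0.0868609913995362)]
box x dir 13.415881527158035 box y dir 102.95257761215741
tab [0.467  0.3064 0.119 ]
box [[0.4825 0.4389 0.05  ]
 [0.5229 0.2721 0.05  ]
 [0.4291 0.2507 0.05  ]
 [0.3904 0.4163 0.05  ]] [0.4562 0.3445 0.05  ]
t 49.13 tcp [0.4339 0.2793 0.2043] rpy [179.9695   0.0294  -1.2904] j [ 54.6   5.  -17.9  -0.  -67.1  34.1] F [ 0.0921 -0.9099  0.7869] op 0.0650
```

```bash
python3 - <<'E'
from h import *
go([.466,.3065,.11],13.2)
E
```

```text
shift cm [ 3.15 -2.8   9.43] rows 3 per row [ 1.05 -0.93  3.14]
rotvec [  0.03   0.03 -14.49]
```

{"fn": "step_arm", "kwargs": {
  "plan": "4 1.6 -1.4 1 0 0 0;4 1.55 -1.4 2 0 0 0;4 0 0 2.5 0 0 -7;4 0 0 2 0 0 -7;4 0 0 1.9 0 0 -.5;4 0 0 0 0 0 0;4 0 0 0 0 0 0;4 0 0 0 0 0 0"
}}

```text
clock: 49.8
tool_pos: [0.4671, 0.3072, 0.112]
orientation: [-180.0, -0.1, 13.2]
force: [0.8, 0.3, 0.7]
opening: 0.0406
```

```bash
python3 - <<'E'
from h import *
info();go([.466,.3065,.0655],13.2);im=snapshot('wrist');cv2.imwrite('pics/w31.png',im)
E
```

```text
t 49.80 tcp [0.4671 0.3072 0.112 ] rpy [-179.9603   -0.0931   13.2203] j [ 53.4  13.4 -20.5   0.  -56.   49.8] F [0.7914 0.3408 0.6884] op 0.0406
shift cm [-0.13  0.04  4.65] rows 2 per row [-0.06  0.02  2.33]
rotvec [-0.04 -0.09  0.02]
```

View pics/w31.png

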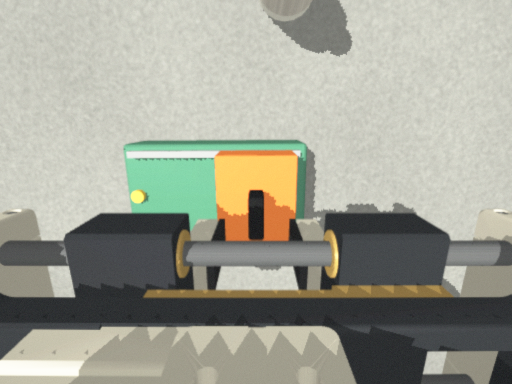

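{"fn": "step_arm", "kwargs": {
  "plan": "4 -.05 0 1.5 0 0 0;4 0 0 1.5 0 0 0;4 0 0 .8 0 0 0;4 0 0 .5 0 0 0;4 0 0 .2 0 0 0;4 0 0 0 0 0 0;4 0 0 0 0 0 0"
}}

```text
clock: 50.43
tool_pos: [0.4662, 0.3076, 0.0662]
orientation: [-180.0, -0.1, 13.3]
force: [-0.5, 0.2, -0.1]
opening: 0.0401
```

{"fn": "step_arm", "kwargs": {
  "plan": "0.5 0 0 0 0 0 0;0.5 0 0 0 0 0 0;0.5 0 0 0 0 0 0;0.5 0 0 0 0 0 0;0.5 0 0 0 0 0 0;0.5 0 0 0 0 0 0;0.5 0 0 0 0 0 0"
}}

```text
clock: 51.02
tool_pos: [0.4658, 0.3072, 0.0656]
orientation: [-180.0, -0.0, 13.4]
force: [0.2, -0.0, 0.9]
opening: 0.0118
```

Gripped the 12 mm tab. Slide 70 mm along the box's +y.

{"fn": "step_arm", "kwargs": {
  "plan": "0.5 0 -.5 0 0 0 0;0.5 0 -.8 0 0 0 0;0.5 0 -.8 0 0 0 0;0.5 0 -.8 0 0 0 0;0.5 0 -.8 0 0 0 0;0.5 0 -.8 0 0 0 0;0.5 0 -.8 0 0 0 0;0.5 0 -.8 0 0 0 0;0.5 0 -.6 0 0 0 0;0.5 0 -.3 0 0 0 0;0.5 0 0 0 0 0 0"
}}

```text
clock: 51.93
tool_pos: [0.4495, 0.375, 0.0656]
orientation: [179.9, 0.0, 13.4]
force: [0.3, -5.0, 7.3]
opening: 0.0115
```

```bash
python3 - <<'E'
from h import *
info();im=snapshot('wrist');cv2.imwrite('pics/w32.png',im)
o,p,R=st();print((p-np.array([.4658,.3072,.0656]))@R)
E
```

```text
t 51.93 tcp [0.4495 0.375  0.0656] rpy [179.8766   0.0359  13.3873] j [ 59.   18.6 -20.1   0.1 -51.3  44.3] F [ 0.3402 -5.0322  7.3451] op 0.0115
[-0.0002 -0.0697 -0.0001]
```

View pics/w32.png

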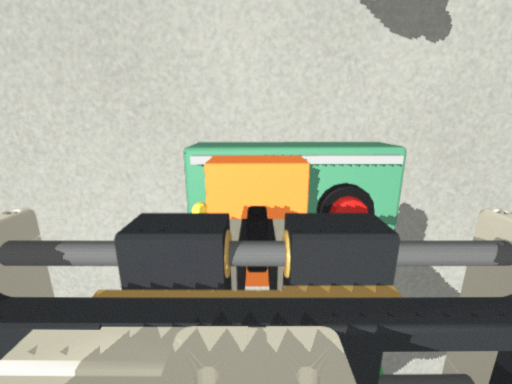

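{"fn": "step_arm", "kwargs": {
  "plan": "0.5 0 -.1 0 0 0 0;0.5 0 -.1 0 0 0 0;0.5 0 0 0 0 0 0;0.5 0 0 0 0 0 0"
}}

```text
clock: 52.32
tool_pos: [0.4494, 0.375, 0.0656]
orientation: [179.8, 0.1, 13.3]
force: [4.0, -11.0, 7.2]
opening: 0.0115
```

```bash
python3 - <<'E'
from h import *
info()
o,p,R=st();print((p-np.array([.4658,.3072,.0656]))@R)
E
```

```text
t 52.32 tcp [0.4494 0.375  0.0656] rpy [179.7762   0.0688  13.3328] j [ 59.   18.7 -20.1   0.1 -51.4  44.2] F [  4.0453 -11.0204   7.2385] op 0.0115
[-0.0003 -0.0697 -0.0003]
```

{"fn": "step_arm", "kwargs": {
  "plan": "0.5 0 .2 0 0 0 0;3 0 0 0 0 0 0;3 0 0 0 0 0 0;3 0 0 0 0 0 0;3 0 0 -1 0 0 0;3 0 0 -3 0 0 0;3 0 0 -2 0 0 0;0 -4 0 0 0 0 0;0 0 3.5 0 0 0 0;0 0 3.35 0 0 0 0;0 0 0 0 0 0 0;0 0 0 0 0 0 0"
}}

```text
clock: 53.32
tool_pos: [0.4267, 0.2988, 0.1266]
orientation: [-179.9, -0.1, 13.3]
force: [0.4, 1.0, 0.5]
opening: 0.0033
```

```bash
python3 - <<'E'
from h import *
import pickle
info();c=calibration('wrist');im=snapshot('wrist');cv2.imwrite('pics/w33.png',im);pickle.dump(c,open('w33.pkl','wb'))
cv2.imwrite('pics/w33z.png',zoom(im,130,70,200,150,4))
E
```

```text
t 53.32 tcp [0.4267 0.2988 0.1266] rpy [-179.9423   -0.0652   13.2851] j [ 56.6   9.1 -24.    0.  -56.8  46.7] F [0.3647 1.0215 0.4618] op 0.0033
```

View pics/w33z.png

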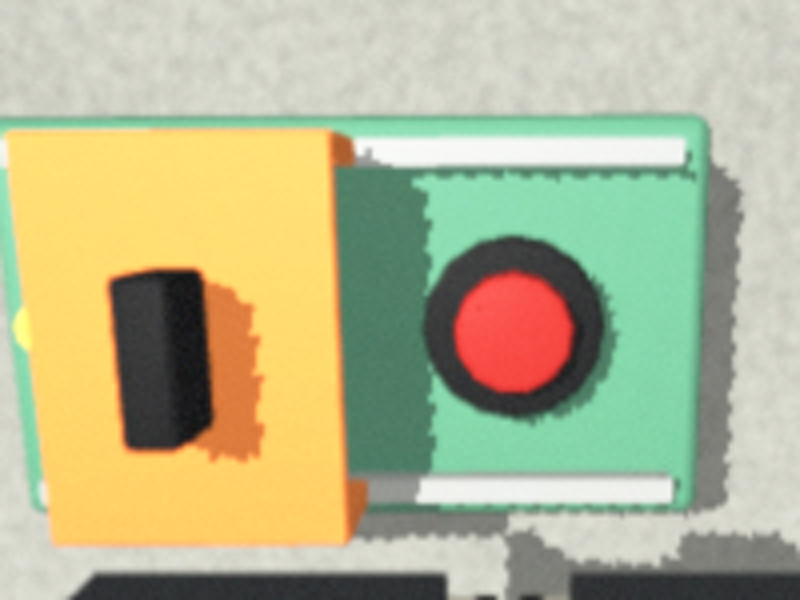

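```bash
python3 - <<'E'
from h import *
import pickle
c=pickle.load(open('w33.pkl','rb'));B=cast(c,[[258.1,152.4],[243.1,152.4],[273.4,152.4]],.072);print(B,np.linalg.norm(B[1]-B[2]))
info();go([B[0][0],B[0][1],.045],13.2)
E
```

```text
[[0.4662 0.3073 0.072 ]
 [0.463  0.3206 0.072 ]
 [0.4694 0.2936 0.072 ]] 0.027752948793618042
t 53.37 tcp [0.4269 0.2996 0.1265] rpy [-179.9429   -0.0705   13.3043] j [ 56.6   9.2 -23.9   0.  -56.8  46.7] F [0.2021 0.5711 0.0276] op 0.0015
shift cm [3.99 0.17 8.15] rows 3 per row [1.33 0.06 2.72]
rotvec [-0.06 -0.07  0.1 ]
```

{"fn": "step_arm", "kwargs": {
  "plan": "0 2 .1 0 0 0 0;0 2 .05 0 0 0 0;0 0 0 3 0 0 0;0 0 0 3 0 0 0;0 0 0 1.5 0 0 0;0 0 0 .6 0 0 0;0 0 0 0 0 0 0;0 0 0 0 0 0 0"
}}

```text
clock: 54.03
tool_pos: [0.4663, 0.3081, 0.0451]
orientation: [180.0, -0.0, 13.4]
force: [0.4, 0.7, 0.6]
opening: 0.0005
```

```bash
python3 - <<'E'
from h import *
info();im=snapshot('wrist');cv2.imwrite('pics/w34.png',im)
E
```

```text
t 54.03 tcp [0.4663 0.3081 0.0451] rpy [179.998   -0.0342  13.3872] j [ 53.5  17.7 -24.8   0.  -47.4  49.8] F [0.4266 0.7167 0.5712] op 0.0005
```

View pics/w34.png

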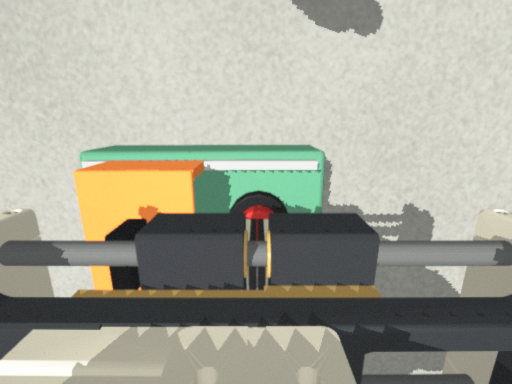

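{"fn": "step_arm", "kwargs": {
  "plan": "0 0 0 -2 0 0 0;0 0 0 -3 0 0 0;0 0 0 0 0 0 7;0 0 0 0 0 0 7;0 0 0 0 0 0 7;0 0 0 0 0 0 7;0 0 0 0 0 0 7;0 0 0 0 0 0 7;0 0 0 0 0 0 7;0 0 0 0 0 0 7;0 0 0 0 0 0 7;0 0 0 0 0 0 7"
}}

```text
clock: 55.08
tool_pos: [0.4665, 0.3081, 0.0965]
orientation: [-179.8, 0.0, -57.0]
force: [-0.0, 0.5, 0.0]
opening: 0.0007
```

{"fn": "step_arm", "kwargs": {
  "plan": "0 0 0 0 0 0 7;0 0 0 0 0 0 7;0 0 0 0 0 0 6;0 0 0 2 0 0 0;0 0 0 2 0 0 0;0 0 0 .8 0 0 0;0 0 0 .2 0 0 0;0 0 0 0 0 0 0;0 0 0 0 0 0 0"
}}

```text
clock: 55.83
tool_pos: [0.4664, 0.3079, 0.0458]
orientation: [-179.9, 0.0, -76.6]
force: [0.1, -0.6, -0.2]
opening: 0.0007
```

```bash
python3 - <<'E'
from h import *
info();go([.4662,.3073,.0375])
im=snapshot('wrist');cv2.imwrite('pics/w35.png',im)
E
```

```text
t 55.83 tcp [0.4664 0.3079 0.0458] rpy [-179.9151    0.0437  -76.6306] j [ 53.5  17.6 -24.9   0.  -47.4 -40.2] F [ 0.0999 -0.5978 -0.2042] op 0.0007
shift cm [0.05 0.04 0.83] rows 1 per row [0.05 0.04 0.83]
```

View pics/w35.png

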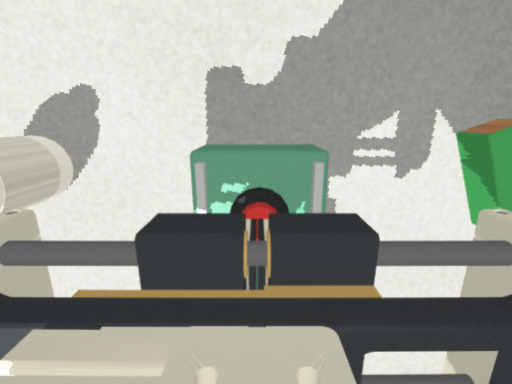

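{"fn": "step_arm", "kwargs": {
  "plan": "0 0 0 .4 0 0 0;0 0 0 .4 0 0 0;0 0 0 0 0 0 0"
}}

```text
clock: 56.13
tool_pos: [0.4659, 0.3074, 0.0363]
orientation: [-180.0, 0.0, -76.7]
force: [-0.7, -0.5, 1.5]
opening: 0.0003
```

{"fn": "step_arm", "kwargs": {
  "plan": "0 0 0 .3 0 0 0;0 0 0 .3 0 0 0;0 0 0 0 0 0 0"
}}

```text
clock: 56.38
tool_pos: [0.466, 0.3074, 0.0311]
orientation: [-180.0, 0.0, -76.6]
force: [-2.0, 0.6, 6.6]
opening: 0.0003
```

{"fn": "step_arm", "kwargs": {
  "plan": "0 0 0 .1 0 0 0;0 0 0 0 0 0 0;0 0 0 0 0 0 0;0 0 0 0 0 0 0;0 0 0 0 0 0 0"
}}

```text
clock: 56.8
tool_pos: [0.4661, 0.3075, 0.0309]
orientation: [-179.9, 0.0, -76.6]
force: [-5.1, -1.5, 15.6]
opening: 0.0003
```

{"fn": "step_arm", "kwargs": {
  "plan": "0 0 0 -2 0 0 0;0 0 0 -3 0 0 0;0 0 0 -3 0 0 0;0 0 0 -1 0 0 0;0 0 0 0 0 0 -7;0 0 0 0 0 0 -7;0 0 0 0 0 0 -7;0 0 0 0 0 0 -7;0 0 0 0 0 0 -7;0 0 0 0 0 0 -7;0 0 0 0 0 0 -7;0 0 0 0 0 0 -7"
}}

```text
clock: 57.8
tool_pos: [0.4655, 0.3069, 0.1189]
orientation: [180.0, 0.0, -20.3]
force: [-0.8, 0.1, -0.6]
opening: 0.0007
```

{"fn": "step_arm", "kwargs": {
  "plan": "4 0 0 0 0 0 -7;4 0 0 0 0 0 -7;4 0 0 0 0 0 -7;4 0 0 0 0 0 -7;4 0 0 0 0 0 -6;4 0 0 0 0 0 0;4 0 0 0 0 0 0"
}}

```text
clock: 58.38
tool_pos: [0.4656, 0.307, 0.1191]
orientation: [180.0, 0.0, 13.1]
force: [0.0, -0.2, -0.7]
opening: 0.0383
```

```bash
python3 - <<'E'
from h import *
info();go([.4497,.3745,.0656],13.2)
im=snapshot('wrist');cv2.imwrite('pics/w36.png',im)
E
```

```text
t 58.38 tcp [0.4656 0.307  0.1191] rpy [179.9801   0.0331  13.1444] j [ 53.5  13.  -20.   -0.  -57.   49.6] F [ 0.0184 -0.22   -0.6517] op 0.0383
shift cm [-0.01 -6.94  5.34] rows 3 per row [-0.   -2.31  1.78]
rotvec [ 0.02  0.03 -0.06]
```

View pics/w36.png

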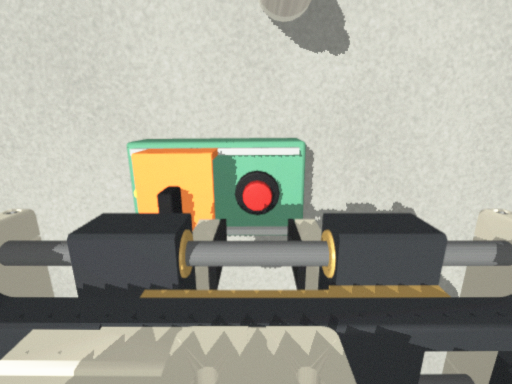

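{"fn": "step_arm", "kwargs": {
  "plan": "4 0 -3.5 0 0 0 0;4 0 -3.45 0 0 0 0;4 0 0 2 0 0 0;4 0 0 2 0 0 0;4 0 0 .8 0 0 0;4 0 0 .5 0 0 0;4 0 0 0 0 0 0;4 0 0 0 0 0 0"
}}

```text
clock: 59.1
tool_pos: [0.4502, 0.3748, 0.0671]
orientation: [-180.0, -0.0, 13.3]
force: [-0.6, 1.2, 1.1]
opening: 0.0399
```

{"fn": "step_arm", "kwargs": {
  "plan": "0.5 0 0 0 0 0 0;0.5 0 0 0 0 0 0;0.5 0 0 0 0 0 0;0.5 0 0 0 0 0 0;0.5 0 0 0 0 0 0;0.5 0 0 0 0 0 0;0.5 0 0 0 0 0 0"
}}

```text
clock: 59.68
tool_pos: [0.4499, 0.3749, 0.0669]
orientation: [-180.0, -0.0, 13.4]
force: [-0.6, -1.1, 3.2]
opening: 0.0118
```

{"fn": "step_arm", "kwargs": {
  "plan": "0.5 0 .5 0 0 0 0;0.5 0 .8 0 0 0 0;0.5 0 .8 0 0 0 0;0.5 0 .8 0 0 0 0;0.5 0 .8 0 0 0 0;0.5 0 .8 0 0 0 0;0.5 0 .8 0 0 0 0;0.5 0 .8 0 0 0 0;0.5 0 .5 0 0 0 0;0.5 0 .3 0 0 0 0;0.5 0 .1 0 0 0 0;0.5 0 0 0 0 0 0"
}}

```text
clock: 60.68
tool_pos: [0.4662, 0.307, 0.0668]
orientation: [-179.9, -0.1, 13.3]
force: [-1.9, 3.0, 5.6]
opening: 0.0117
```

```bash
python3 - <<'E'
from h import *
info()
o,p,R=st();print((p-np.array([.4658,.3072,.0656]))@R)
E
```

```text
t 60.68 tcp [0.4662 0.307  0.0668] rpy [-179.9297   -0.0507   13.3208] j [ 53.4  16.1 -23.6  -0.  -50.2  49.9] F [-1.8777  3.0499  5.578 ] op 0.0117
[ 0.0003  0.0003 -0.0012]
```

Push firmly to the shut stop, back off, release, retreat.

{"fn": "step_arm", "kwargs": {
  "plan": "0.5 0 .1 0 0 0 0;0.5 0 .1 0 0 0 0;0.5 0 0 0 0 0 0;0.5 0 0 0 0 0 0"
}}

```text
clock: 61.02
tool_pos: [0.4663, 0.307, 0.0669]
orientation: [-179.8, -0.1, 13.4]
force: [-5.8, 10.3, 4.7]
opening: 0.0115
```

{"fn": "step_arm", "kwargs": {
  "plan": "0.5 0 -.2 0 0 0 0;3 0 0 0 0 0 0;3 0 0 0 0 0 0;3 0 0 0 0 0 0;3 0 0 0 0 0 0;3 0 0 -1 0 0 0;3 0 0 -3 0 0 0;3 0 0 -4 0 0 0;3 0 0 -4 0 0 0;3 -3 0 -2 0 0 0;3 0 0 0 0 0 0;3 0 0 0 0 0 0"
}}

```text
clock: 62.02
tool_pos: [0.4365, 0.3001, 0.2091]
orientation: [-179.8, -0.2, 13.4]
force: [-0.1, -0.6, -0.4]
opening: 0.0301
```

```bash
python3 - <<'E'
from h import *
import pickle
info();c=calibration('wrist');im=snapshot('wrist');cv2.imwrite('pics/w37.png',im);pickle.dump(c,open('w37.pkl','wb'))
cv2.imwrite('pics/w37z.png',zoom(im,120,50,200,150,4))
t=snapshot('top');cv2.imwrite('pics/t37.png',cv2.resize(t,(800,600)));s=snapshot('scene');cv2.imwrite('pics/s37.png',cv2.resize(s,(800,600)))
E
```

```text
t 62.02 tcp [0.4365 0.3001 0.2091] rpy [-179.8291   -0.1832   13.3831] j [ 55.7   6.  -16.2  -0.  -67.6  47.6] F [-0.1137 -0.6278 -0.4317] op 0.0301
```

View pics/w37z.png

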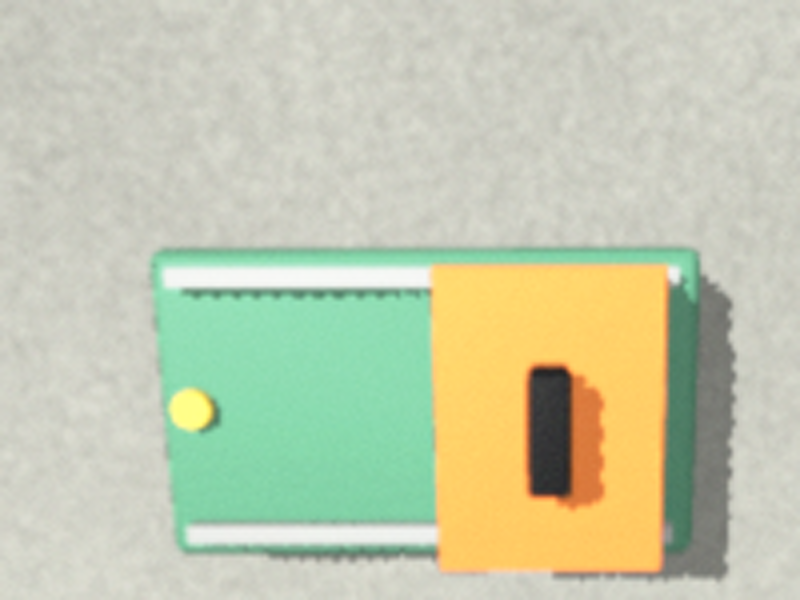

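View pics/t37.png

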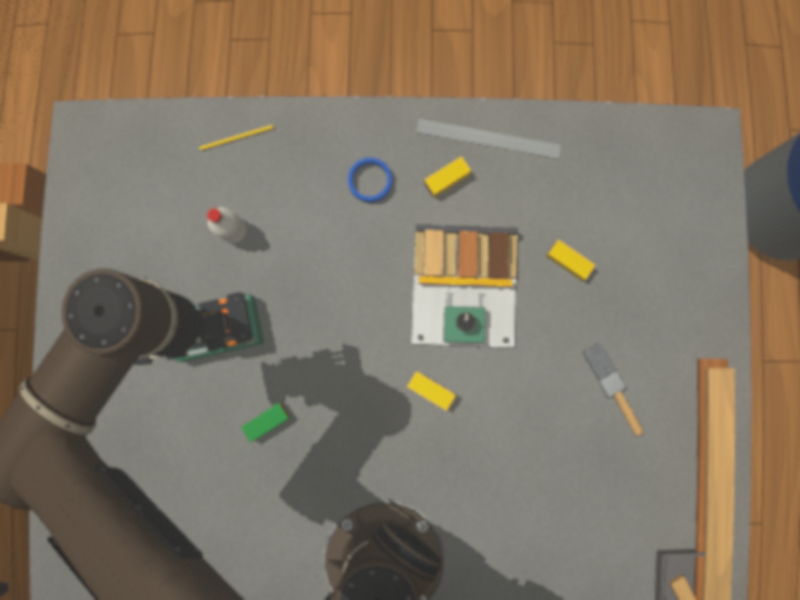

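View pics/s37.png

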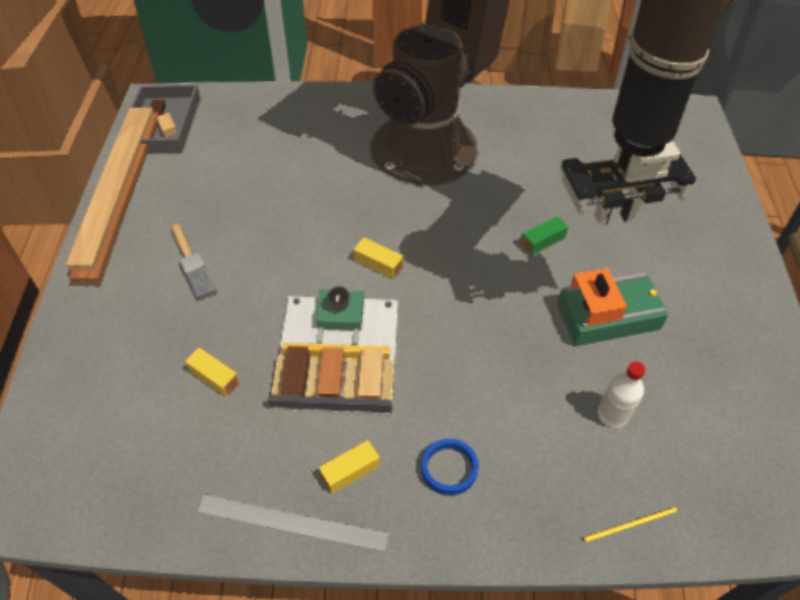

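```bash
python3 - <<'E'
from h import *
import pickle
c=pickle.load(open('w37.pkl','rb'));f=lambda x,y:[120+x/4-.37,50+y/4-.37]
P=cast(c,[f(432,265),f(668,265),f(663,572),f(439,571)],.093);print(P.mean(0))
T=cast(c,[f(530,367),f(570,367),f(571,497),f(532,496)],.119).mean(0);print('tab',T)
B=cast(c,[f(155,252),f(697,250),f(690,550),f(183,552)],.05);print('box',B.mean(0))
ey=np.array([-.228,.974,0]);print('cover along y vs box',(P.mean(0)-B.mean(0))@ey,(T-B.mean(0))@ey)
info()
E
```

```text
[0.4655 0.3071 0.093 ]
tab [0.4664 0.3072 0.119 ]
box [0.4567 0.3451 0.05  ]
cover along y vs box -0.0389962716455201 -0.03910508539626041
t 62.17 tcp [0.4365 0.2994 0.2058] rpy [179.9585   0.0615  13.3397] j [ 55.7   6.3 -16.3  -0.  -67.5  47.7] F [ 0.4485 -0.605  -0.644 ] op 0.0298
```

```bash
python3 - <<'E'
from plant import workorder
print(workorder.close_job())
E
```

```text
the job is handed in; nothing more can be done
None
```

I finished the job and handed it in at about 62 s on the robot's clock; the hand-in gives no verdict.

**Blanks:** All three were on the bench. Light is in lane 3, medium in lane 2 and dark in lane 1, all lying flat and lengthwise and released. The final camera views show them seated between the jaw and the end stop.

**Knob:** I turned it clockwise in three grips until the fingers slipped against the hard stop, with the wrist moment rising to 0.4–0.75 N m. The pointer direction matches 12.6 rad within about 1–2°. The jaw moved about 13 mm, which matches the turns made. My camera reading of the remaining jaw-to-stop gap was 92–94 mm against the nominal 91, within calibration error.

**Start box:**
- **Opening:** I slid the cover 69.7 mm aside, to its end stop.
- **Pressing:** I pressed the button to its bottom (15 N, no further travel) for about 0.5 s, and the next picture showed it up again.
- **Shutting:** I pushed the cover back to its shut stop. It measures 39 mm from the box centre, against 38 mm at the start and 40 mm nominal.

I did not touch the glue bottle, the tape roll, the brush or the look-alikes.

**Disagreements:**
- **Fingertip position:** The fingertips are about 35 mm short of the reported TCP. My first grasp of the light blank closed above it without touching it. I measured the offset from the wrist pictures and allowed for it in every later move.
- **First press approach:** On the first approach to the button, the gripper body seemed too close to the cover tab. I lifted and turned the tool 90° before pressing; no contact force showed.

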